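# Set a screw slide to its index without backlash and load the slide tray

## Robot

A 7-joint arm with a two-finger parallel gripper is mounted at the origin on a cart in front of the work surface, level with it; the furniture and walls round the work are solid. World frame = base frame: x ahead of the robot, y to its left, z up, the work surface at z = 0. Lengths are in m, angles in rad, forces in N, time in s.
With the tool pointing down it reaches from about 0.425 to 0.925 m from the base axis. Payload 6.8 kg.
Tool frame: the origin (TCP) lies midway between the tips of the shut fingers; the grasp point (between the pads) lies 19 mm behind it (grip_point_offset is the distance from the TCP to the grasp point, in m); y points along the fingers, x is the direction in which the jaws open and shut, and the axes are right-handed (so a half turn about y gives the same grasp; the last joint's range is limited). The gripper opens to 85 mm and grips with 20 to 120 N. Pads are 22 mm wide; open, the fingers measure 114 mm over their backs; the gripper's body (76 mm by 85 mm) begins 54 mm behind the grasp point. The pads swing forward as they close: fully open they stand 13 mm farther back than shut.
Start: joints at [1.108, 0.477, 0.022, 1.555, -0.011, 1.109, -0.083], TCP at [0.235, -0.633, 0.231] pointing down, gripper open.
Joint ranges: [-2.96, 2.96], [-0.34, 2.1], [-1.41, 1.46], [0.24, 2.44], [-1.37, 4.51], [0.17, 1.92], [-2.96, 2.96]. Speed limits (rad/s): [2.39, 2.39, 3.14, 3.14, 3.14, 3.14, 3.14].

## Interface

Orientations are given as a unit quaternion [w, x, y, z].
In Python, from station import get_obs, read_camera, hand_in, grip_point_offset gives the robot as it stands.
- The arm moves only by the tool play_rows, never from a script. Its argument "increments" is a list of rows, each a list of 2 entries, a list of its own where there are three numbers: the shift along the tool's x, y, z in m, then the turn, a rotation vector about the tool's x, y, z in degrees. In form: [[[tx, ty, tz], [ax, ay, az]], ...]. A call has 1 to 20 rows; each row shifts and turns the commanded pose from where the row before left it, along the tool's axes as they then stand; what a row does not reach is not made up. A row lasts 1/12 s, in which the tool goes at most 41.7 mm and 7.16 degrees, less where a joint would pass 70% of its speed; a pose out of reach is approached as far as the arm can. A call with a gripper value outside its range is refused whole. "gripper" is the finger opening in m, from 0 to 0.0854, set as the call begins (left out, the last holds). The fingers move at their own pace and stop on an object; "grip_force" is the grip in N (left out, the last holds). Time passes only in rows, so rows that do not move let the fingers close. It gives the time, the measured TCP pose, the force and the opening at its end, in the units of the state.
- get_obs(): the state, without advancing time (a new reading comes with each control period).
- read_camera(name): name is "side" or "top" or "wrist"; returns a dict with "color" (400x640x3 uint8, red, green, blue), "range_z" (400x640 float32, m along the optical axis (not along the pixel's ray), 0 where there is no reading), "intrinsics" (3x3 intrinsics, pixels), "R" (3x3) and "t" (3): a world point X has camera coordinates R X + t; the wrist camera has in their place "hand_eye" (4x4, takes a point from camera to tool coordinates, whose origin is the TCP and whose axes are the tool frame's). Camera axes: x right, y down, z forward; pixel columns grow to the right and rows downward; lengths in m; the calibration is good to about 2 mm. A picture is of the moment at which its call begins: read the wrist's pose just before it.
- hand_in(): hands the job in, once; it reports no verdict.
The state is a dict: "t": time; "q": joint angles; "joint_vel": joint speeds; "joint_torque": joint torques, N m; "eef_pos": TCP position; "tool_rot": TCP orientation; "contact_force": force on the tool from outside, world axes, zero at the start; "torque": the same for the moment, N m; "gripper_width": opening from 0.0 (shut) to 1.0 (fully open).
Only numpy, scipy, OpenCV 4.12 (cv2) and the standard library are available. Lean on these libraries where they do the work, as an engineer would, in place of code of your own. Each camera call takes 0.05 s, during which the arm holds its last target. There are 200 camera calls.

## Task

Turn the crank of the screw slide until the carriage's pointer stands at the index flag (the loading position), then put the loose slide tray into the carriage from its open end and push it home, away from the crank, until the spring catch holds it. The screw has about a quarter turn of play and the push would shove the carriage along by that play, so first wind the pointer past the index and come back to it towards the crank: the pointer must still stand at the index when the tray is in. Keep the tray level and leave the other things on the bench where they are.

Things in the scene. Friction and masses are not known exactly. Their poses are not given: they have to be found in the camera images.
- stage: Twin-rod screw slide fixed to the bench: grey base plate 236 x 110 mm, two aluminium end blocks 86 mm high, rods, threaded screw, sliding carriage. Origin at the underside's middle. x axis = travel, from the crank end to the far end (about world +y, the robot's left); its +y side with scale and index faces the robot. z up.
- crank_axis (a point): Point on the screw's axis, 72 mm above the bench, level with the middle of the crank handle; its x axis is the stage's. The near end block's outer face is 53 mm from it along +x; the crank arm lies 23 to 37 mm from it along +x.
- crank_grip (a point): Middle of the crank handle, a black sleeve 18 mm thick, 44 mm long, parallel to the screw, spinning freely on its pin 32 mm off the screw's axis and pointing away from the slide. About 5 N at the handle turns the crank; it stays where it is left and the carriage cannot drive it back.
- crank (a joint): Crank angle in rad, 0 with the handle straight up. It grows clockwise as seen from the handle's end looking along stage +x (right-handed about stage +x); growing moves the carriage along stage +x, away from the crank, 30 mm a turn.
- pointer_tip (a point): Lower tip of the dark pointer on the carriage's robot side, 82 mm above the bench, axes as the stage's. It starts 16 to 59 mm on the crank's side of the index. The nut has 8 mm play in the carriage: after a change of direction the crank turns up to 0.27 turn before the carriage follows; where in its play it starts is unknown.
- index_tip (a point): Upper tip of the index flag, a small dark block with a thumbscrew clamped on the scale bar, 2 mm below the pointer's path; axes as the stage's. It does not move. The pointer's distance from it along x is to become zero. The carriage can go at least 20 mm beyond it.
- bay (a point): Centre of the tray when home in the carriage: 105 mm above the bench, 5 mm above the deck; moves with the carriage, axes as the stage's. The tray enters along +x. The carriage drags with about 2.5 N and can be shoved through the screw's play. Guide rails 12 mm high, 48 mm apart, run from 5 mm before this point to 52 mm beyond it.
- bay_mouth (a point): Middle of the bay's flared mouth at deck height, 23 mm before the home point (crank side); the flares are 12 mm high, 66 mm apart here. From here the deck goes on 16 mm more towards the crank as a tongue only 40 mm wide, narrower than the tray, so fingers can hold the tray's long sides there and further out.
- catch (a joint): Angle of the sprung catch hook at the bay's far end: 0 down, about 0.25 rad when lifted by the tray's end wall, under 0.05 again when hooked behind it. Ejector fingers meet the tray 10 mm before home (1 N, 4 N at home); in all 7 to 15 N push it in. Go 2 mm past home; a hard stop comes at 4 mm. Not caught, the tray springs back.
- tray_mid (a point): Centre of the loose slide tray, half-way up (5 mm above what it stands on): an open aluminium tray with glass slides, 100 mm long (its y axis), 46 wide (its x axis), 10 high, walls 2 mm, 0.12 kg, flat on the bench to the right of the keyboard. Either end may go in first.
- oil_bottle: small brown bottle with black cap, 33 mm across, 58 high, in front, beyond the far end of the slide; origin at the centre of its underside
- cover_box: small pale box, 35 x 35 x 17 mm, on the front strip near the crank; origin at the centre of its underside
- marker_w: white marker pen with blue cap, 130 mm long, on the front strip before the keyboard; origin at the centre of its underside
- stain_a: brown bottle with red cap, 52 mm across, 105 high, behind the tray; origin at the centre of its underside
- stain_b: brown bottle with blue cap, 52 mm across, 105 high, to the right behind the tray; origin at the centre of its underside
- vial_2: small brown vial with red cap, 27 mm across, 45 high, to the right of the tray; origin at the centre of its underside
- vial_3: small brown vial with white cap, 27 mm across, 45 high, to the right of the tray; origin at the centre of its underside

How it is judged:
By the outcome, as a careful person would: the job done as asked, in the order asked, and still so for the second after the job is handed in, with the robot touching nothing.
It also fails if it takes over 70 s, if anything falls off the work surface, if the arm or the gripper's body presses on something with over 40 N, if the wrist force passes 120 N, or if a joint passes its speed limit or range.

## Working session

There is one attempt and no reset: what is moved stays moved. The work goes in short steps, Python scripts to look and compute and a tool call to move; the robot and the scene stay as the last step left them, time stands still between calls to the robot, and variables do not carry over. Pictures are saved under pics/ and viewed, about 8 in all and at most 12, crops included, and the job is handed in when it is done.

Besides the shell and the picture viewer there is one more tool, called after "Emit:" as name(argument=value, ...), one argument or row to a line, values as JSON. play_rows: Moves the arm, as the interface text tells. Its arguments: {"type":"object","properties":{"increments":{"type":"array","items":{"type":"array"}},"gripper":{"type":"number"},"grip_force":{"type":"number"}},"required":["increments"]}

```bash
ls; mkdir -p pics; python3 - <<'E'
from station import *
import numpy as np,cv2
o=get_obs()
for k,v in o.items(): print(k,np.round(v,3))
print(grip_point_offset)
for n in("side","top","wrist"):
    c=read_camera(n); np.savez("c_%s.npz"%n,**c)
    cv2.imwrite(f"pics/{n}0.png",c["color"][...,::-1])
    print(n,{k:np.round(c[k],3).tolist() for k in c if k not in("color","range_z")})
E
```

```text
pics
t 0.0
q [ 1.108  0.478  0.022  1.556 -0.011  1.109 -0.083]
joint_vel [-0.    -0.002 -0.001  0.    -0.    -0.001  0.001]
joint_torque [-0.0000e+00 -5.9645e+01  1.6070e+00 -2.8120e+01  1.2000e-02  9.0000e-03
 -0.0000e+00]
eef_pos [ 0.234 -0.632  0.23 ]
tool_rot [ 0.581 -0.58   0.404 -0.403]
contact_force [0.736 0.04  0.045]
torque [0.034 0.002 0.054]
gripper_width 1.005
0.0187
side {'intrinsics': [[490.491, 0.0, 322.311], [0.0, 490.491, 201.538], [0.0, 0.0, 1.0]], 'R': [[1.0, -0.016, 0.007], [-0.002, -0.517, -0.856], [0.018, 0.856, -0.516]], 't': [-0.529, 0.088, 1.673]}
top {'intrinsics': [[458.534, 0.0, 319.937], [0.0, 458.534, 199.481], [0.0, 0.0, 1.0]], 'R': [[0.015, -1.0, -0.007], [-0.99, -0.014, -0.139], [0.139, 0.009, -0.99]], 't': [0.013, 0.534, 1.597]}
wrist {'intrinsics': [[350.511, 0.0, 314.681], [0.0, 350.511, 194.889], [0.0, 0.0, 1.0]], 'hand_eye': [[1.0, 0.001, 0.0, -0.0], [0.0, -0.321, 0.947, -0.142], [0.001, -0.947, -0.321, 0.084], [0.0, 0.0, 0.0, 1.0]]}
```

View pics/top0.png

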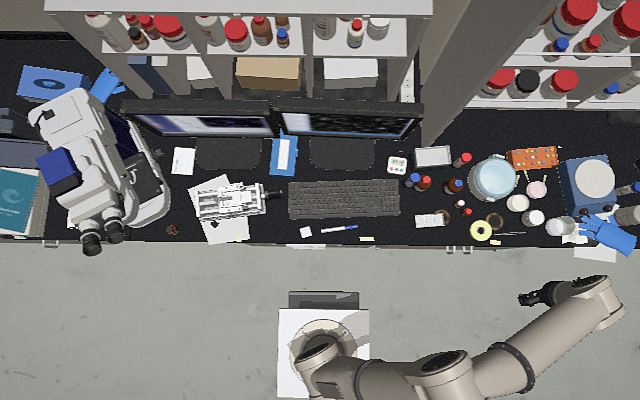

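View pics/side0.png

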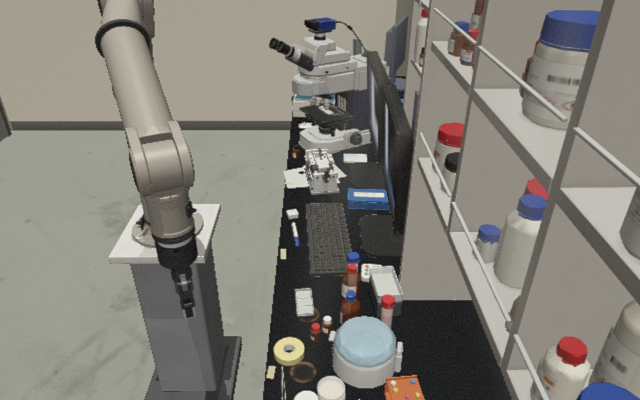

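```bash
cat > h.py <<'E'
import numpy as np,cv2
from scipy.spatial.transform import Rotation as Ro
from station import *
def pose():
    o=get_obs(); q=o["tool_rot"]; return np.array(o["eef_pos"]),Ro.from_quat([q[1],q[2],q[3],q[0]]).as_matrix()
def wristcam(c,p,R):
    H=np.array(c["hand_eye"]); Rw=R@H[:3,:3]; tw=R@H[:3,3]+p   # cam->world
    c["R"]=Rw.T; c["t"]=-Rw.T@tw; return c
def grab(n,save):
    p,R=pose(); c=read_camera(n)
    if n=="wrist": c=wristcam(c,p,R)
    np.savez("%s.npz"%save,**c); cv2.imwrite(f"pics/{save}.png",c["color"][...,::-1]); return c
def ray(c,u,v):
    K=c["intrinsics"];d=np.linalg.solve(K,[u,v,1.]);R=c["R"];return -R.T@c["t"],R.T@d
def onz(c,u,v,z):
    o,d=ray(c,u,v);return o+d*(z-o[2])/d[2]
def onplane(c,u,v,n,k):
    o,d=ray(c,u,v);return o+d*(k-n@o)/(n@d)
def pt(c,u,v):
    z=c["range_z"][int(round(v)),int(round(u))];o,d=ray(c,u,v);return o+d*z
def proj(c,X):
    x=c["R"]@np.asarray(X)+c["t"];x=c["intrinsics"]@x;return x[:2]/x[2]
def say():
    o=get_obs();p,R=pose();print("t",round(o["t"],2),"p",p.round(4),"F",np.round(o["contact_force"],1),"w",round(o["gripper_width"],3));print("tool axes x,y,z in world (cols)\n",R.round(4));print("q",np.round(o["q"],3))
E
python3 - <<'E'
from h import *
say()
c=dict(np.load("c_top.npz"))
for n,u,v,z in [("trayc",430,220,.01),("stage L",196,200,.086),("stage R",266,200,.086),("crank",275,195,.08),("keybR",400,200,.02),("keybL",289,200,.02),("cover",305,231,.017)]: print(n,onz(c,u,v,z).round(3),pt(c,u,v).round(3))
s=cv2.resize(c["color"][165:245,180:460,::-1],None,fx=2.8,fy=2.8,interpolation=cv2.INTER_CUBIC)
s2=cv2.resize(dict(np.load("c_side.npz"))["color"][140:220,260:380,::-1],None,fx=4,fy=4,interpolation=cv2.INTER_CUBIC)
im=np.zeros((600,800,3),np.uint8);im[:224,:784]=s[:224];im[230:550,:480]=s2
cv2.imwrite("pics/crop1.png",im)
E
```

```text
t 0.15 p [ 0.2343 -0.6325  0.2305] F [ 0.4 -0.9 -0.2] w 1.003
tool axes x,y,z in world (cols)
 [[ 3.474e-01 -6.000e-04  9.377e-01]
 [-9.377e-01  1.300e-03  3.474e-01]
 [-1.400e-03 -1.000e+00 -1.000e-04]]
q [ 1.108  0.478  0.022  1.556 -0.012  1.109 -0.083]
trayc [ 0.469 -0.375  0.01 ] [ 0.47  -0.377  0.003]
stage L [0.519 0.45  0.086] [0.519 0.449 0.089]
stage R [0.523 0.208 0.086] [0.534 0.218 0.004]
crank [0.541 0.178 0.08 ] [0.552 0.185 0.009]
keybR [ 0.539 -0.266  0.02 ] [ 0.541 -0.269  0.005]
keybL [0.533 0.133 0.02 ] [0.533 0.133 0.018]
cover [0.422 0.073 0.017] [0.422 0.073 0.021]
```

View pics/crop1.png

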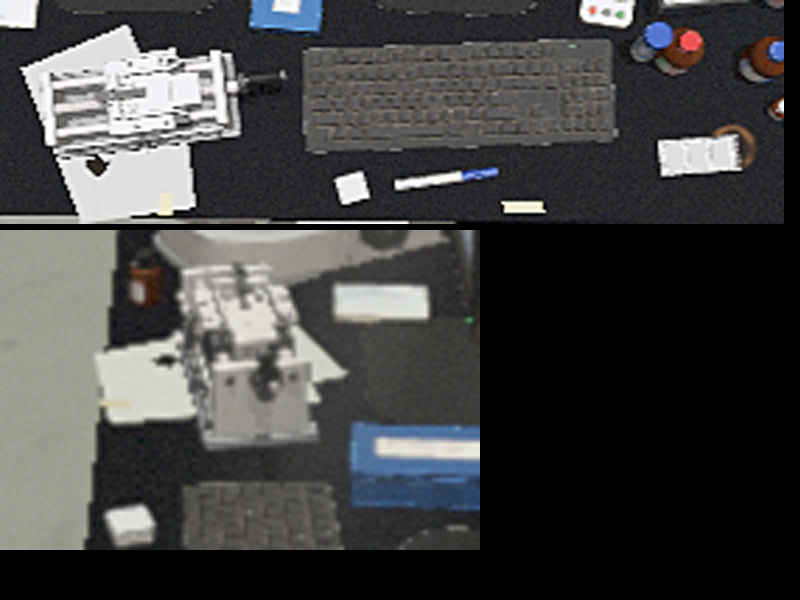

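```bash
cat >> h.py <<'E'
def plan(target,n,yaw=0.,keep=True):
    "rows from the measured pose; tool assumed pointing down; prints tx,ty,tz and ay per row"
    p,R=pose();y0=np.degrees(np.arctan2(R[1,0],R[0,0]));d=(np.array(target)-p)/n;dy=yaw/n
    print("yaw",y0.round(2));out=[]
    for k in range(n):
        a=np.radians(y0+dy*k);x=np.array([np.cos(a),np.sin(a)]);z=np.array([-np.sin(a),np.cos(a)])
        out.append([[round(float(d[:2]@x),4),round(-float(d[2]),4),round(float(d[:2]@z),4)],[0,round(-dy,2),0]])
    print(str(out).replace(" ",""))
E
python3 -c "
from h import *
plan([.45,-.36,.25],10,70)"
```

```text
yaw -69.67
[[[-0.0181,-0.0019,0.0297],[0,-7.0,0]],[[-0.0143,-0.0019,0.0317],[0,-7.0,0]],[[-0.0103,-0.0019,0.0332],[0,-7.0,0]],[[-0.0062,-0.0019,0.0342],[0,-7.0,0]],[[-0.002,-0.0019,0.0347],[0,-7.0,0]],[[0.0022,-0.0019,0.0347],[0,-7.0,0]],[[0.0064,-0.0019,0.0342],[0,-7.0,0]],[[0.0106,-0.0019,0.0331],[0,-7.0,0]],[[0.0145,-0.0019,0.0316],[0,-7.0,0]],[[0.0183,-0.0019,0.0296],[0,-7.0,0]]]
```

Emit:
play_rows(
  increments=[
    [[-0.018,-0.002,0.03],[0,-7,0]],
    [[-0.014,-0.002,0.032],[0,-7,0]],
    [[-0.01,-0.002,0.033],[0,-7,0]],
    [[-0.006,-0.002,0.034],[0,-7,0]],
    [[-0.002,-0.002,0.035],[0,-7,0]],
    [[0.002,-0.002,0.035],[0,-7,0]],
    [[0.006,-0.002,0.034],[0,-7,0]],
    [[0.011,-0.002,0.033],[0,-7,0]],
    [[0.015,-0.002,0.032],[0,-7,0]],
    [[0.018,-0.002,0.03],[0,-7,0]],
    [[0,0,0],[0,0,0]],
  ],
)

```text
t: 1.07
eef_pos: [0.457, -0.3524, 0.252]
tool_rot: [0.708, -0.706, -0.009, 0.007]
contact_force: [0.3, 1.1, 1.4]
gripper_width: 0.999
```

```bash
python3 - <<'E'
from h import *
say()
c=grab("wrist","w1")
plan([.45,.28,.25],17)
E
```

```text
t 1.07 p [ 0.457  -0.3524  0.252 ] F [0.3 1.1 1.4] w 0.999
tool axes x,y,z in world (cols)
 [[ 0.9997  0.0036 -0.0226]
 [ 0.0225  0.0032  0.9997]
 [ 0.0037 -1.      0.0031]]
q [ 0.834  0.321 -0.352  1.753  0.118  1.087  0.466]
yaw 0.82
[[[0.0003,0.0001,0.0374],[0,-0.0,0]],[[0.0003,0.0001,0.0374],[0,-0.0,0]],[[0.0003,0.0001,0.0374],[0,-0.0,0]],[[0.0003,0.0001,0.0374],[0,-0.0,0]],[[0.0003,0.0001,0.0374],[0,-0.0,0]],[[0.0003,0.0001,0.0374],[0,-0.0,0]],[[0.0003,0.0001,0.0374],[0,-0.0,0]],[[0.0003,0.0001,0.0374],[0,-0.0,0]],[[0.0003,0.0001,0.0374],[0,-0.0,0]],[[0.0003,0.0001,0.0374],[0,-0.0,0]],[[0.0003,0.0001,0.0374],[0,-0.0,0]],[[0.0003,0.0001,0.0374],[0,-0.0,0]],[[0.0003,0.0001,0.0374],[0,-0.0,0]],[[0.0003,0.0001,0.0374],[0,-0.0,0]],[[0.0003,0.0001,0.0374],[0,-0.0,0]],[[0.0003,0.0001,0.0374],[0,-0.0,0]],[[0.0003,0.0001,0.0374],[0,-0.0,0]]]
```

View pics/w1.png

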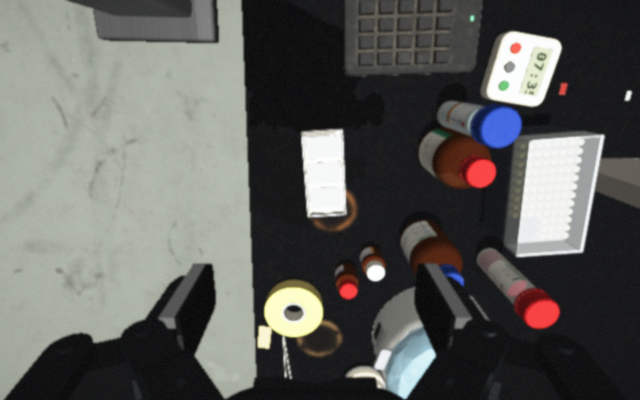

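Emit:
play_rows(
  increments=[
    [[0.004,-0.001,0.038],[0,0,0]],
    [[0.004,-0.001,0.038],[0,0,0]],
    [[0.004,-0.001,0.038],[0,0,0]],
    [[0.004,-0.001,0.038],[0,0,0]],
    [[0.004,-0.001,0.038],[0,0,0]],
    [[0.004,-0.001,0.038],[0,0,0]],
    [[0.004,-0.001,0.038],[0,0,0]],
    [[0.004,-0.001,0.038],[0,0,0]],
    [[0.004,-0.001,0.038],[0,0,0]],
    [[0.004,-0.001,0.038],[0,0,0]],
    [[0.004,-0.001,0.038],[0,0,0]],
    [[0.004,-0.001,0.038],[0,0,0]],
    [[0.004,-0.001,0.038],[0,0,0]],
    [[0.004,-0.001,0.038],[0,0,0]],
    [[0.004,-0.001,0.038],[0,0,0]],
    [[0.004,-0.001,0.038],[0,0,0]],
    [[0.004,-0.001,0.038],[0,0,0]],
    [[0.002,-0.001,0.03],[0,0,0]],
    [[0,0,0],[0,0,0]],
  ],
)

```text
t: 2.7
eef_pos: [0.5162, 0.3227, 0.2692]
tool_rot: [0.709, -0.706, -0.004, 0.004]
contact_force: [-0.7, -0.4, 1.1]
gripper_width: 1.004
```

```bash
python3 - <<'E'
from h import *
say()
c=grab("wrist","w2")
im=c["color"][...,::-1]
cv2.imwrite("pics/w2v.png",cv2.resize(im[:, 170:520],None,fx=1.5,fy=1.5,interpolation=cv2.INTER_CUBIC))
# tray
c1=dict(np.load("w1.npz"))
m=(c1["color"].min(2)>140).astype(np.uint8); m[:, :285]=0;m[:,365:]=0;m[:115]=0;m[235:]=0
m=cv2.morphologyEx(m,cv2.MORPH_CLOSE,np.ones((9,9)))
cn=max(cv2.findContours(m,0,2)[0],key=cv2.contourArea)[:,0]
W=np.array([onz(c1,u,v,.010)[:2] for u,v in cn],np.float32)
print("tray rect",cv2.minAreaRect(W*1000),cv2.boxPoints(cv2.minAreaRect(W*1000)).round(1).tolist())
E
```

```text
t 2.7 p [0.5162 0.3227 0.2692] F [-0.7 -0.4  1.1] w 1.004
tool axes x,y,z in world (cols)
 [[ 0.9999 -0.0011 -0.0113]
 [ 0.0113  0.0044  0.9999]
 [-0.0011 -1.      0.0044]]
q [-0.143  0.417 -0.688  1.642  0.278  1.181 -0.884]
tray rect ((470.06011962890625, -373.9381408691406), (46.5879020690918, 100.54165649414062), 5.146163463592529) [[442.3999938964844, -326.0], [451.3999938964844, -426.1000061035156], [497.79998779296875, -421.8999938964844], [488.79998779296875, -321.79998779296875]]
```

View pics/w2v.png

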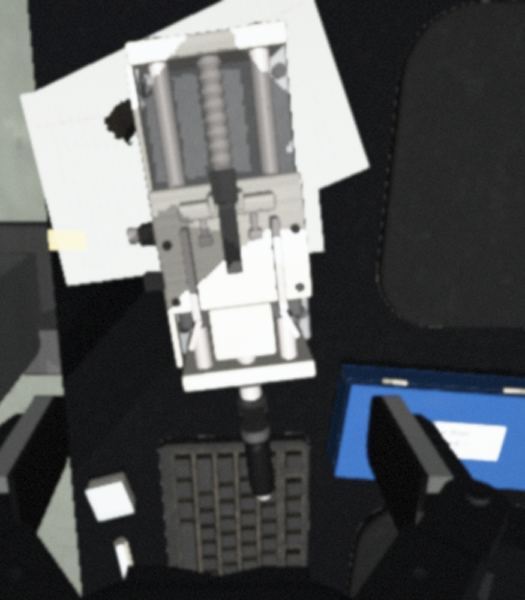

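```bash
python3 - <<'E'
from h import *
c=dict(np.load("w2.npz"))
f=lambda u,v:(u/1.5+170,v/1.5)
P={}
for n,u,v,z in [("nearL",184,390,.086),("nearR",315,375,.086),("farL",127,43,.086),("farR",285,22,.086),("idx",152,235,.08),("ptr",155,282,.082),("screwfar",207,60,.072)]:
    P[n]=onz(c,*f(u,v),z);print(n,P[n].round(4),pt(c,*f(u,v)).round(4))
for n,u,v in [("handle end",263,490),("handle mid",258,465),("handle near",255,445),("hub",252,405),("blocktop",250,380),("idxblk",150,235),("deck",240,275)]: print(n,pt(c,*f(u,v)).round(4))
a=(P["farL"]+P["farR"]-P["nearL"]-P["nearR"]);print("axis yaw",np.degrees(np.arctan2(-a[0],a[1])),np.linalg.norm(a)/2)
im=c["color"][...,::-1]
A=cv2.resize(im[130:215,235:335],None,fx=6,fy=6,interpolation=cv2.INTER_CUBIC)
B=cv2.resize(im[250:340,315:363],None,fx=4,fy=4,interpolation=cv2.INTER_CUBIC)
o=np.zeros((520,800,3),np.uint8);o[:510,:600]=A;o[:360,605:797]=B
cv2.imwrite("pics/w2z.png",o)
E
```

```text
nearL [0.4952 0.2248 0.086 ] [ 4.897e-01  1.767e-01 -4.000e-04]
nearR [0.5856 0.2375 0.086 ] [ 0.6042  0.1925 -0.0012]
farL [0.4647 0.4443 0.086 ] [0.4643 0.4446 0.0836]
farR [0.5532 0.4561 0.086 ] [0.5531 0.4561 0.0862]
idx [0.4751 0.333  0.08  ] [0.4738 0.3307 0.0693]
ptr [0.4765 0.3021 0.082 ] [0.4785 0.3075 0.0992]
screwfar [0.5096 0.4374 0.072 ] [0.5097 0.4368 0.0784]
handle end [0.5505 0.1634 0.113 ]
handle mid [0.5463 0.1836 0.1129]
handle near [0.544  0.1974 0.1101]
hub [0.5433 0.2114 0.0824]
blocktop [0.5409 0.233  0.0857]
idxblk [0.4728 0.3313 0.0723]
deck [0.5313 0.3128 0.0996]
axis yaw 8.174918743222538 0.2213159500734059
```

View pics/w2z.png

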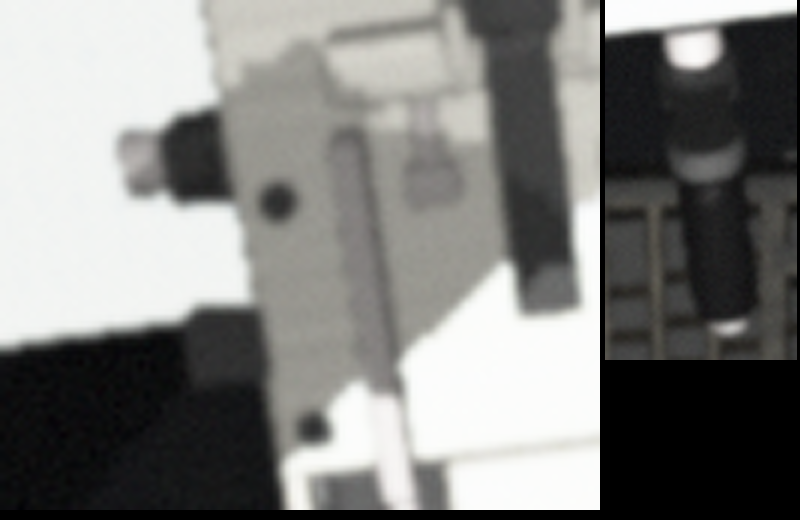

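```bash
python3 - <<'E'
from h import *
c=dict(np.load("w2.npz"))
v,u=np.mgrid[0:400:2,0:640:2];z=c["range_z"][::2,::2]
K=c["intrinsics"];d=np.stack([(u-K[0,2])/K[0,0]*z,(v-K[1,2])/K[1,1]*z,z],-1).reshape(-1,3)
X=(d-c["t"])@c["R"];X=X[z.ravel()>.25]
u8=np.array([-.139,.990]);e=np.array([.990,.139]);A=np.array([.5478,.1787])
for lo in np.arange(.03,.13,.02):
    s=(X[:,:2]-A)@u8; r=(X[:,:2]-A)@e
    k=(abs(s+.003)<.045)&(r>lo)&(r<lo+.02); print(lo.round(2),k.sum(),X[k,2].max().round(3) if k.any() else None)
# pointer and index by depth
col=c["color"]
for n,(a,b,p,q) in {"ptr":(181,194,267,278),"idx":(148,163,262,273)}.items():
    for vv in range(a,b,2): 
        Y=[pt(c,uu,vv) for uu in range(p,q,3)]; print(n,vv,[(round(float((y[:2]-A)@u8*1000),1),round(float(-(y[:2]-A)@e*1000),1),round(float(y[2]*1000),1)) for y in Y])
plan([.5482,.1757,.16],6,7.35)
E
```

```text
0.03 154 0.017
0.05 234 0.039
0.07 358 0.039
0.09 183 0.039
0.11 186 0.039
ptr 181 [(144.0, 55.8, 97.1), (144.0, 52.8, 98.3), (143.7, 50.0, 98.5), (143.5, 47.1, 99.1)]
ptr 183 [(142.7, 55.7, 99.3), (142.3, 53.0, 99.1), (141.8, 50.2, 98.8), (141.5, 47.4, 99.0)]
ptr 185 [(140.9, 56.0, 99.6), (140.5, 53.2, 99.6), (140.1, 50.5, 99.3), (139.7, 47.7, 99.2)]
ptr 187 [(139.2, 56.1, 100.5), (138.5, 53.6, 99.2), (138.2, 50.8, 99.3), (138.2, 47.8, 100.7)]
ptr 189 [(137.1, 56.6, 100.0), (136.6, 53.9, 99.4), (136.2, 51.1, 99.2), (135.6, 48.5, 98.4)]
ptr 191 [(135.0, 57.0, 99.4), (134.3, 54.4, 98.3), (134.7, 51.2, 100.6), (133.9, 48.6, 99.3)]
ptr 193 [(133.4, 57.1, 100.4), (132.9, 54.4, 99.9), (101.7, 68.2, 0.4), (101.0, 64.6, -0.3)]
idx 148 [(158.5, 72.1, -0.7), (168.0, 58.9, 57.1), (168.0, 55.5, 59.5), (174.3, 46.8, 97.6)]
idx 150 [(167.4, 61.3, 63.2), (168.1, 57.3, 68.8), (167.8, 54.3, 69.3), (167.6, 51.2, 70.2)]
idx 152 [(166.5, 60.6, 69.2), (166.7, 57.1, 72.1), (166.2, 54.3, 71.4), (165.5, 51.7, 69.7)]
idx 154 [(164.9, 60.6, 70.9), (164.6, 57.6, 71.5), (165.1, 53.9, 76.1), (163.9, 51.7, 71.5)]
idx 156 [(163.0, 60.9, 71.4), (163.8, 56.9, 77.3), (163.4, 54.0, 77.3), (161.9, 52.0, 71.6)]
idx 158 [(160.9, 61.3, 70.8), (162.0, 57.1, 78.1), (161.7, 54.2, 78.5), (159.7, 52.5, 70.4)]
idx 160 [(158.0, 62.5, 66.3), (160.2, 57.3, 78.9), (159.6, 54.6, 77.9), (157.8, 52.8, 70.8)]
idx 162 [(141.7, 75.1, -1.0), (156.5, 59.1, 70.7), (157.2, 55.3, 75.7), (155.7, 53.2, 70.5)]
yaw 0.52
[[[0.005,0.0181,-0.024],[0,-1.22,0]],[[0.0045,0.0181,-0.0241],[0,-1.22,0]],[[0.004,0.0181,-0.0242],[0,-1.22,0]],[[0.0035,0.0181,-0.0243],[0,-1.22,0]],[[0.0029,0.0181,-0.0243],[0,-1.22,0]],[[0.0024,0.0181,-0.0244],[0,-1.22,0]]]
```

Emit:
play_rows(
  increments=[
    [[0.005,0.019,-0.024],[0,-1.25,0]],
    [[0.0045,0.02,-0.024],[0,-1.25,0]],
    [[0.004,0.02,-0.024],[0,-1.25,0]],
    [[0.0035,0.02,-0.0245],[0,-1.25,0]],
    [[0.003,0.02,-0.0245],[0,-1.25,0]],
    [[0.0025,0.02,-0.0245],[0,-1.25,0]],
    [[0,0,0],[0,0,0]],
    [[0,0,0],[0,0,0]],
  ],
  gripper=0.045,
)

```text
t: 3.42
eef_pos: [0.5487, 0.1677, 0.1487]
tool_rot: [-0.705, 0.707, 0.045, -0.047]
contact_force: [-0.6, 1.6, 0.0]
gripper_width: 0.529
```

```bash
python3 - <<'E'
from h import *
say()
p,R=pose();u8=np.array([-.139,.990]);e=np.array([.990,.139]);A=np.array([.5478,.1787])
print("e,u from axis mm",(p[:2]-A)@e*1000,(p[:2]-A)@u8*1000)
c=dict(np.load("w2.npz"))
X=onz(c,335/1.5+170,475/1.5,.039);Y=onz(c,345/1.5+170,370/1.5,.039);print([((q[:2]-A)@e*1000,(q[:2]-A)@u8*1000) for q in(X,Y)])
c=grab("wrist","w3")
E
```

```text
t 3.42 p [0.5487 0.1677 0.1487] F [-0.6  1.6  0. ] w 0.529
tool axes x,y,z in world (cols)
 [[ 0.9916 -0.003  -0.1294]
 [ 0.1294 -0.0029  0.9916]
 [-0.0034 -1.     -0.0024]]
q [ 0.089  0.485 -0.643  1.843  0.356  0.935 -0.584]
e,u from axis mm -0.6147308644066783 -11.050430384181995
[(np.float64(62.52038377027309), np.float64(-68.57014373281655)), (np.float64(75.82486644287245), np.float64(28.986133987112055))]
```

Emit:
play_rows(
  increments=[
    [[0.0006,0.019,0.004],[0,-0.6,0]],
    [[0,0.019,0.004],[0,0,0]],
    [[0,0.0187,0],[0,0,0]],
    [[0,0,0],[0,0,0]],
  ],
)

```text
t: 3.8
eef_pos: [0.5465, 0.1806, 0.0916]
tool_rot: [-0.705, 0.705, 0.051, -0.054]
contact_force: [-1.0, -0.4, -1.6]
gripper_width: 0.527
```

Emit:
play_rows(
  increments=[
    [[0,0,0],[0,0,0]],
    [[0,0,0],[0,0,0]],
    [[0,0,0],[0,0,0]],
    [[0,0,0],[0,0,0]],
    [[0,0,0],[0,0,0]],
  ],
  gripper=0.0,
  grip_force=40,
)

```text
t: 4.22
eef_pos: [0.5485, 0.181, 0.0949]
tool_rot: [0.705, -0.705, -0.052, 0.052]
contact_force: [-4.5, -0.1, 5.9]
gripper_width: 0.193
```

```bash
python3 - <<'E'
from h import *
say()
p,R=pose();u8=np.array([-.139,.990]);e=np.array([.990,.139]);A=np.array([.5478,.1787])
print("e,u from axis mm",(p[:2]-A)@e*1000,(p[:2]-A)@u8*1000)
th=np.radians(np.arange(0,421,14));print([[[round(.032*(np.sin(b)-np.sin(a)),4),round(-.032*(np.cos(b)-np.cos(a)),4),0],[0,0,0]] for a,b in zip(th,th[1:])])
E
```

```text
t 4.22 p [0.5485 0.181  0.0949] F [-4.5 -0.1  5.9] w 0.193
tool axes x,y,z in world (cols)
 [[ 9.892e-01  1.200e-03 -1.466e-01]
 [ 1.466e-01  6.000e-04  9.892e-01]
 [ 1.300e-03 -1.000e+00  4.000e-04]]
q [ 0.04   0.558 -0.612  1.875  0.421  0.839 -0.64 ]
e,u from axis mm 1.0503122118809756 2.195947138606892
[[[np.float64(0.0077), np.float64(0.001), 0], [0, 0, 0]], [[np.float64(0.0073), np.float64(0.0028), 0], [0, 0, 0]], [[np.float64(0.0064), np.float64(0.0045), 0], [0, 0, 0]], [[np.float64(0.0051), np.float64(0.0059), 0], [0, 0, 0]], [[np.float64(0.0035), np.float64(0.0069), 0], [0, 0, 0]], [[np.float64(0.0018), np.float64(0.0076), 0], [0, 0, 0]], [[np.float64(-0.0001), np.float64(0.0078), 0], [0, 0, 0]], [[np.float64(-0.002), np.float64(0.0075), 0], [0, 0, 0]], [[np.float64(-0.0038), np.float64(0.0068), 0], [0, 0, 0]], [[np.float64(-0.0053), np.float64(0.0057), 0], [0, 0, 0]], [[np.float64(-0.0065), np.float64(0.0042), 0], [0, 0, 0]], [[np.float64(-0.0074), np.float64(0.0025), 0], [0, 0, 0]], [[np.float64(-0.0078), np.float64(0.0007), 0], [0, 0, 0]], [[np.float64(-0.0077), np.float6
[... 269 characters left out ...]
np.float64(-0.0015), np.float64(-0.0077), 0], [0, 0, 0]], [[np.float64(0.0004), np.float64(-0.0078), 0], [0, 0, 0]], [[np.float64(0.0023), np.float64(-0.0075), 0], [0, 0, 0]], [[np.float64(0.004), np.float64(-0.0067), 0], [0, 0, 0]], [[np.float64(0.0055), np.float64(-0.0055), 0], [0, 0, 0]], [[np.float64(0.0067), np.float64(-0.004), 0], [0, 0, 0]], [[np.float64(0.0075), np.float64(-0.0023), 0], [0, 0, 0]], [[np.float64(0.0078), np.float64(-0.0004), 0], [0, 0, 0]], [[np.float64(0.0077), np.float64(0.0015), 0], [0, 0, 0]], [[np.float64(0.0071), np.float64(0.0033), 0], [0, 0, 0]], [[np.float64(0.0061), np.float64(0.0049), 0], [0, 0, 0]], [[np.float64(0.0047), np.float64(0.0062), 0], [0, 0, 0]]]
```

Emit:
play_rows(
  increments=[
    [[0.0077,0.001,0],[0,0,0]],
    [[0.0073,0.0028,0],[0,0,0]],
    [[0.0064,0.0045,0],[0,0,0]],
    [[0.0051,0.0059,0],[0,0,0]],
    [[0.0035,0.0069,0],[0,0,0]],
    [[0.0018,0.0076,0],[0,0,0]],
    [[-0.0001,0.0078,0],[0,0,0]],
    [[-0.002,0.0075,0],[0,0,0]],
    [[-0.0038,0.0068,0],[0,0,0]],
    [[-0.0053,0.0057,0],[0,0,0]],
    [[-0.0065,0.0042,0],[0,0,0]],
    [[-0.0074,0.0025,0],[0,0,0]],
    [[-0.0078,0.0007,0],[0,0,0]],
  ],
)

```text
t: 5.3
eef_pos: [0.5507, 0.1814, 0.0317]
tool_rot: [0.706, -0.704, -0.054, 0.049]
contact_force: [6.3, 2.4, -3.7]
gripper_width: 0.19
```

Emit:
play_rows(
  increments=[
    [[-0.0077,-0.0012,0],[0,0,0]],
    [[-0.0072,-0.003,0],[0,0,0]],
    [[-0.0062,-0.0047,0],[0,0,0]],
    [[-0.0049,-0.0061,0],[0,0,0]],
    [[-0.0033,-0.0071,0],[0,0,0]],
    [[-0.0015,-0.0077,0],[0,0,0]],
    [[0.0004,-0.0078,0],[0,0,0]],
    [[0.0023,-0.0075,0],[0,0,0]],
    [[0.004,-0.0067,0],[0,0,0]],
    [[0.0055,-0.0055,0],[0,0,0]],
    [[0.0067,-0.004,0],[0,0,0]],
    [[0.0075,-0.0023,0],[0,0,0]],
    [[0.0078,-0.0004,0],[0,0,0]],
    [[0.0077,0.0015,0],[0,0,0]],
    [[0.0071,0.0033,0],[0,0,0]],
    [[0.0061,0.0049,0],[0,0,0]],
    [[0.0047,0.0062,0],[0,0,0]],
    [[0,0,0],[0,0,0]],
    [[0,0,0],[0,0,0]],
  ],
)

```text
t: 6.88
eef_pos: [0.5748, 0.1848, 0.0779]
tool_rot: [0.705, -0.705, -0.051, 0.053]
contact_force: [-2.0, 4.7, -6.8]
gripper_width: 0.194
```

```bash
python3 - <<'E'
from h import *
say()
c=grab("wrist","w4");c=grab("top","t4")
im=dict(np.load("w4.npz"))["color"][...,::-1]
A=cv2.resize(c["color"][175:225,185:285,::-1],None,fx=4,fy=4,interpolation=cv2.INTER_CUBIC)
o=np.zeros((600,640,3),np.uint8);o[:400]=im;o[400:600,:400]=A
cv2.imwrite("pics/w4v.png",o)
E
```

```text
t 6.88 p [0.5748 0.1848 0.0779] F [-2.   4.7 -6.8] w 0.194
tool axes x,y,z in world (cols)
 [[ 9.891e-01 -2.200e-03 -1.471e-01]
 [ 1.471e-01 -0.000e+00  9.891e-01]
 [-2.100e-03 -1.000e+00  3.000e-04]]
q [ 0.023  0.616 -0.591  1.819  0.443  0.844 -0.636]
```

View pics/w4v.png

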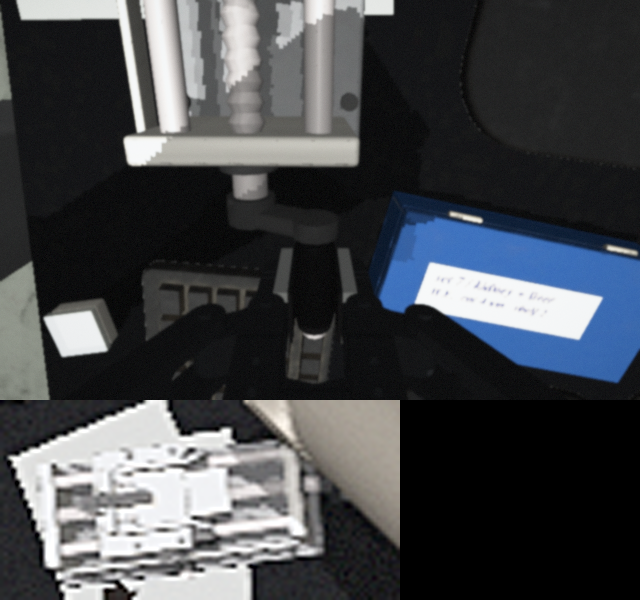

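Emit:
play_rows(
  increments=[
    [[-0.0046,-0.0061,0],[0,0,0]],
    [[-0.0059,-0.0049,0],[0,0,0]],
    [[-0.0069,-0.0033,0],[0,0,0]],
    [[-0.0075,-0.0016,0],[0,0,0]],
    [[-0.0077,0.0003,0],[0,0,0]],
    [[-0.0074,0.0021,0],[0,0,0]],
    [[-0.0067,0.0038,0],[0,0,0]],
    [[-0.0056,0.0052,0],[0,0,0]],
    [[0,0,0],[0,0,0]],
    [[0,0,0],[0,0,0]],
  ],
)

```text
t: 7.82
eef_pos: [0.5239, 0.1773, 0.085]
tool_rot: [-0.705, 0.705, 0.053, -0.052]
contact_force: [-7.9, 0.9, 13.0]
gripper_width: 0.192
```

Emit:
play_rows(
  increments=[
    [[0,0,0],[0,0,0]],
    [[0,0,0],[0,0,0]],
    [[0,-0.02,0],[0,0,0]],
    [[0,-0.035,0],[0,0,0]],
    [[-0.015,-0.013,0.02],[0,0,0]],
    [[-0.025,0,0.03],[0,0,0]],
    [[-0.02,0,0.033],[0,0,0]],
    [[0,0,0],[0,0,0]],
    [[0,0,0],[0,0,0]],
  ],
  gripper=0.045,
)

```text
t: 8.57
eef_pos: [0.4521, 0.2516, 0.1514]
tool_rot: [0.705, -0.705, -0.054, 0.053]
contact_force: [0.3, -0.4, 0.1]
gripper_width: 0.526
```

```bash
python3 - <<'E'
from h import *
say()
c=grab("wrist","w5")
im=c["color"][...,::-1]
cv2.imwrite("pics/w5v.png",cv2.resize(im[:260,200:520],None,fx=2.4,fy=2.4,interpolation=cv2.INTER_CUBIC)[:600,:800])
E
```

```text
t 8.57 p [0.4521 0.2516 0.1514] F [ 0.3 -0.4  0.1] w 0.526
tool axes x,y,z in world (cols)
 [[ 9.886e-01  2.100e-03 -1.506e-01]
 [ 1.506e-01  2.000e-04  9.886e-01]
 [ 2.100e-03 -1.000e+00 -1.000e-04]]
q [-0.053  0.402 -0.704  1.971  0.336  0.883 -0.783]
```

View pics/w5v.png

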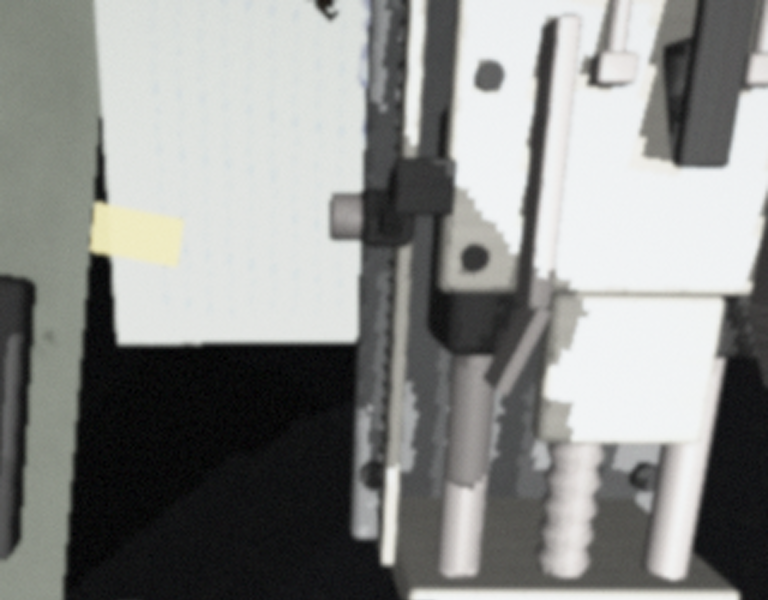

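```bash
cat > pi.py <<'E'
from h import *
import sys
def grid(name):
    c=dict(np.load(name+".npz"));v,u=np.mgrid[0:400,0:640];z=c["range_z"];K=c["intrinsics"]
    d=np.stack([(u-K[0,2])/K[0,0]*z,(v-K[1,2])/K[1,1]*z,z],-1)
    X=(d-c["t"])@c["R"]
    A=np.array([.5478,.1787]);s=(X[...,:2]-A)@[-.139,.990]*1000;y=-(X[...,:2]-A)@[.990,.139]*1000
    return c,s,y,X[...,2]*1000
if __name__=="__main__":
    c,s,y,z=grid(sys.argv[1]);dark=c["color"].max(2)<95
    for n,a,b,y0,y1 in [("ptr top",94,104,47,60),("idx top",66,76,50,66),("idx wedge",75,90,50,62)]:
        m=dark&(z>a)&(z<b)&(y>y0)&(y<y1)&(s>120)&(s<200)
        v,u=np.where(m)
        if len(v)<5: print(n,len(v));continue
        print(n,m.sum(),"s pct1,99",np.percentile(s[m],[1,50,99]).round(1),"mid",round(np.percentile(s[m],[1,99]).mean(),2),"y",np.percentile(y[m],[1,99]).round(1),"z",np.percentile(z[m],[5,50,99]).round(1),"px",u.min(),u.max(),v.min(),v.max())
        if n=="idx wedge":
            for q in (77,78,79): print(q,(s[m&(z>q)].mean().round(2),(m&(z>q)).sum()) if (m&(z>q)).any() else None)
E
python3 pi.py w5; python3 pi.py w2; python3 - <<'E'
from pi import *
c,s,y,z=grid("w5")
for v in range(62,106,2): print(v,[(int(c["color"][v,u].max()),round(float(s[v,u]),1),round(float(z[v,u]))) for u in range(354,392,4)])
E
```

```text
ptr top 628 s pct1,99 [151.2 169.2 196.4] mid 173.78 y [47.  58.7] z [ 95.4  99.3 101. ] px 363 389 13 118
idx top 288 s pct1,99 [154.  159.4 167.5] mid 160.76 y [50.2 62.2] z [68.7 70.7 75.6] px 351 371 79 102
idx wedge 125 s pct1,99 [156.9 161.  172.7] mid 164.81 y [53.3 58.4] z [75.6 78.2 88.5] px 359 368 69 98
77 (np.float64(163.06), np.int64(90))
78 (np.float64(164.05), np.int64(67))
79 (np.float64(165.98), np.int64(42))
ptr top 136 s pct1,99 [132.7 138.  143.7] mid 138.23 y [47.1 58.1] z [ 98.   99.3 101. ] px 265 277 149 193
idx top 99 s pct1,99 [155.7 163.9 168.1] mid 161.89 y [51.1 61.7] z [68.7 70.8 75.9] px 262 273 149 162
idx wedge 45 s pct1,99 [157.  161.3 165.4] mid 161.17 y [52.9 57.7] z [75.7 77.2 80.3] px 265 270 154 162
77 (np.float64(161.33), np.int64(24))
78 (np.float64(161.26), np.int64(12))
79 (np.float64(160.97), np.int64(4))
62 [(69, 179.2, 11), (77, 179.2, 12), (78, 179.3, 11), (59, 177.7, 56), (165, 177.5, 63), (99, 179.4, 11), (77, 179.5, 11), (51, 177.7, 58), (98, 176.3, 97), (239, 176.3, 99)]
64 [(68, 177.8, 10), (79, 177.9, 10), (78, 177.9, 11), (64, 176
[... 2975 characters left out ...]
6.4, 71), (49, 156.4, 71), (41, 156.5, 71), (43, 156.7, 75), (50, 156.5, 70), (80, 153.3, 12), (77, 153.3, 12), (38, 156.3, 66), (132, 158.2, 99), (184, 158.2, 99)]
100 [(44, 155.2, 71), (45, 155.3, 72), (49, 155.2, 70), (47, 155.3, 70), (67, 155.3, 71), (82, 151.7, 11), (80, 151.8, 12), (40, 155.1, 66), (128, 157.2, 99), (182, 157.2, 99)]
102 [(54, 150.0, 11), (52, 150.1, 12), (52, 150.1, 10), (68, 154.0, 70), (120, 153.7, 65), (80, 150.3, 12), (76, 150.2, 11), (44, 154.0, 68), (142, 156.1, 99), (181, 156.2, 100)]
104 [(78, 148.5, 11), (82, 148.6, 11), (75, 148.6, 11), (119, 152.4, 64), (150, 152.4, 63), (81, 148.7, 11), (75, 148.8, 11), (48, 154.7, 94), (148, 155.1, 99), (180, 155.2, 100)]
```

Emit:
play_rows(
  increments=[
    [[0.02,0,-0.028],[0,0,0]],
    [[0.02,0,-0.028],[0,0,0]],
    [[0.02,0,-0.029],[0,0,0]],
    [[0,0.022,0],[0,0,0]],
    [[0,0.025,0],[0,0,0]],
    [[0,0.019,0],[0,0,0]],
    [[0,0,0],[0,0,0]],
  ],
)

```text
t: 9.2
eef_pos: [0.5235, 0.171, 0.0806]
tool_rot: [-0.704, 0.706, 0.049, -0.053]
contact_force: [-0.1, -0.9, -0.2]
gripper_width: 0.527
```

Emit:
play_rows(
  increments=[
    [[0,0,0],[0,0,0]],
    [[0,0,0],[0,0,0]],
    [[0,0,0],[0,0,0]],
    [[0,0,0],[0,0,0]],
    [[0,0,0],[0,0,0]],
  ],
  gripper=0.0,
)

```text
t: 9.62
eef_pos: [0.5249, 0.1742, 0.0854]
tool_rot: [-0.705, 0.706, 0.052, -0.051]
contact_force: [-1.6, -3.5, 6.1]
gripper_width: 0.194
```

Emit:
play_rows(
  increments=[
    [[-0.0036,0.0053,0],[0,0,0]],
    [[-0.0025,0.0059,0],[0,0,0]],
    [[-0.0013,0.0063,0],[0,0,0]],
    [[0,0.0064,0],[0,0,0]],
    [[0.0013,0.0063,0],[0,0,0]],
    [[0.0025,0.0059,0],[0,0,0]],
    [[0.0037,0.0053,0],[0,0,0]],
    [[0.0046,0.0044,0],[0,0,0]],
    [[0,0,0],[0,0,0]],
    [[0,0,0],[0,0,0]],
    [[0,0,0],[0,0,0]],
  ],
)

```text
t: 10.53
eef_pos: [0.5278, 0.1746, 0.0376]
tool_rot: [-0.705, 0.706, 0.051, -0.053]
contact_force: [-2.4, -2.6, -11.5]
gripper_width: 0.192
```

Emit:
play_rows(
  increments=[
    [[0,0,0],[0,0,0]],
    [[0,0,0],[0,0,0]],
    [[0,-0.025,0],[0,0,0]],
    [[0,-0.035,0],[0,0,0]],
    [[0,-0.035,0],[0,0,0]],
    [[-0.015,-0.02,0.02],[0,0,0]],
    [[-0.025,0,0.03],[0,0,0]],
    [[-0.025,0,0.033],[0,0,0]],
    [[0,0,0],[0,0,0]],
    [[0,0,0],[0,0,0]],
  ],
  gripper=0.045,
)

```text
t: 11.37
eef_pos: [0.4521, 0.2517, 0.1556]
tool_rot: [0.706, -0.704, -0.056, 0.053]
contact_force: [0.3, 0.1, -0.2]
gripper_width: 0.528
```

```bash
python3 - <<'E'
from pi import *
say()
c=grab("wrist","w6")
c,s,y,z=grid("w6")
for yy in (50,52,54): # column scan on pointer top
    k=(abs(y-yy)<.6)&(abs(z-99.5)<4)&(c["color"].max(2)<100)&(s>140)&(s<185); print("ptr",yy,k.sum(),np.sort(s[k])[[0,-1]].round(1) if k.any() else 0)
for yy in (57,59,60.5):
    k=(abs(y-yy)<.6)&(z>66)&(z<80)&(c["color"].max(2)<100)&(s>140)&(s<185); print("idx",yy,k.sum(),np.sort(s[k])[[0,-1]].round(1) if k.any() else 0)
cv2.imwrite("pics/w6v.png",cv2.resize(c["color"][20:170,300:500,::-1],None,fx=4,fy=4,interpolation=cv2.INTER_CUBIC))
E
```

```text
t 11.37 p [0.4521 0.2517 0.1556] F [ 0.3  0.1 -0.2] w 0.528
tool axes x,y,z in world (cols)
 [[ 0.9883  0.0041 -0.1526]
 [ 0.1526  0.0031  0.9883]
 [ 0.0046 -1.      0.0024]]
q [-0.046  0.396 -0.711  1.969  0.331  0.888 -0.776]
ptr 50 52 [155.  166.6]
ptr 52 49 [155.  166.6]
ptr 54 49 [155.  166.6]
idx 57 30 [154.1 167.9]
idx 59 48 [154.  167.9]
idx 60.5 48 [154.7 167.9]
```

View pics/w6v.png

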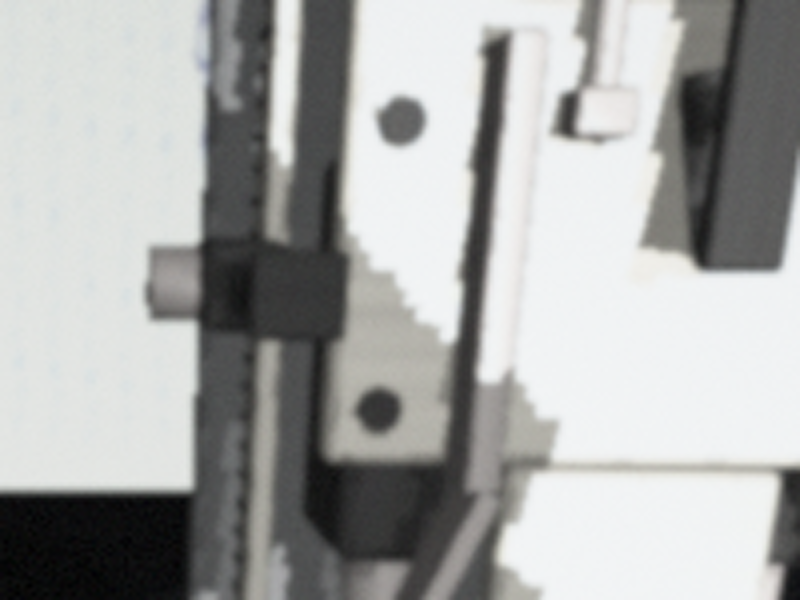

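```bash
python3 - <<'E'
from pi import *
c,s,y,z=grid("w6")
deck=(abs(z-100)<3)
for yy in (-15,-10,-5,0,5,10,15,18):
    k=deck&(abs(y-yy)<.7)&(s<190); print(yy,k.sum(),np.sort(s[k])[:3].round(1),z[k].mean().round(1))
for ss in (118,122,126,130,135):
    k=deck&(abs(s-ss)<.7); print(ss,k.sum(),np.percentile(y[k],[0,2,98,100]).round(1))
# rails: z ~112
k=(z>108)&(z<116)&(s>90)&(s<215)
for ss in np.arange(130,200,8):
    q=k&(abs(s-ss)<1.5); print("rail",ss,np.unique(y[q].round(0)))
print("rail/flare s min",s[k].min(), "hi z:",[(a,z[(abs(s-a)<2)&(abs(y)<45)].max().round(0)) for a in range(100,260,10) if ((abs(s-a)<2)&(abs(y)<45)).any()])
E
```

```text
-15 344 [103.  103.1 103.4] 99.5
-10 261 [102.9 103.1 103.5] 99.5
-5 277 [102.8 102.8 102.9] 99.5
0 300 [102.9 102.9 103.1] 99.4
5 407 [102.5 102.5 103.3] 99.4
10 370 [102.8 102.8 103.2] 99.5
15 353 [102.4 102.6 103.4] 99.4
18 364 [102.3 102.6 103.2] 99.5
118 158 [-30.9 -28.9  20.6  35.5]
122 175 [-29.6 -29.   33.8  34.4]
126 166 [-28.1 -27.4  32.2  32.9]
130 179 [-26.2 -25.6  30.4  31. ]
135 189 [-24.  -23.4  28.5  28.8]
rail 130 [-30. -29. -28. -27. -26. -25.  27.  28.  29.  30.  31.  32.]
rail 138 [-28. -27. -26. -25. -24. -23. -22.  26.  27.  28.  29.  30.]
rail 146 [-28. -27. -26. -25. -24. -23. -22.  25.  26.  27.  28.  29.  30.]
rail 154 [-28. -27. -26. -25. -24. -23. -22.  25.  26.  27.  28.  29.  30.  31.]
rail 162 [-28. -27. -26. -25. -24. -23. -22.  26.  27.  28.  29.  30.  31.]
rail 170 [-28. -27. -26. -25. -24. -23. -22.   6.   7.  26.  27.  28.  29.  30.
  31.]
rail 178 [-28. -27. -26. -25. -24. -23. -22.   5.   6.   7.  25.  26.  27.  28.
  29.  30.  31.]
rail 186 [-28. -27. -26. -25. -24. -23. -22. -17. -16. -15. -14. -13. -12. -11.
 -10.  -9.   6.   7.  13.  14.  15.  16.  17.  18.  19.  20.  26.  27.
  28.  29.  30.  31.]
rail 194 [-28. -27. -26. -25. -24. -23. -22. -13.   6.  16.  26.  29.]
rail/flare s min 117.55716577625893 hi z: [(100, np.float64(237.0)), (110, np.float64(102.0)), (120, np.float64(113.0)), (130, np.float64(113.0)), (140, np.float64(113.0)), (150, np.float64(113.0)), (160, np.float64(113.0)), (170, np.float64(122.0)), (180, np.float64(121.0)), (190, np.float64(121.0)), (200, np.float64(121.0)), (210, np.float64(13.0)), (220, np.float64(13.0))]
```

Emit:
play_rows(
  increments=[
    [[-0.0044,-0.002,-0.036],[0,0,0]],
    [[-0.0044,0,-0.037],[0,0,0]],
    [[-0.0044,0,-0.037],[0,0,0]],
    [[-0.0044,0,-0.037],[0,0,0]],
    [[-0.0044,0,-0.037],[0,0,0]],
    [[-0.0044,0,-0.037],[0,0,0]],
    [[-0.0044,0,-0.037],[0,0,0]],
    [[-0.0044,0,-0.037],[0,0,0]],
    [[-0.0044,0,-0.037],[0,0,0]],
    [[-0.0044,0,-0.037],[0,0,0]],
    [[-0.0044,0,-0.037],[0,0,0]],
    [[-0.0044,0,-0.037],[0,0,0]],
    [[-0.0044,0,-0.037],[0,0,0]],
    [[-0.0044,0,-0.037],[0,0,0]],
    [[-0.0044,0,-0.037],[0,0,0]],
    [[-0.0044,0,-0.037],[0,1.2,0]],
    [[-0.0044,0,-0.037],[0,1.2,0]],
    [[-0.004,0,-0.03],[0,1.3,0]],
    [[0,0,0],[0,0,0]],
    [[0,0,0],[0,0,0]],
  ],
  gripper=0.068,
)

```text
t: 13.08
eef_pos: [0.4679, -0.4183, 0.1553]
tool_rot: [-0.706, 0.707, 0.027, -0.027]
contact_force: [0.8, 0.6, 0.9]
gripper_width: 0.798
```

```bash
cat > tray.py <<'E'
from h import *
def tray(c,zt=.010,box=None):
    "bright contour seen nearest the TCP -> rectangle on plane zt"
    m=(c["color"].min(2)>140).astype(np.uint8)
    m=cv2.morphologyEx(m,cv2.MORPH_CLOSE,np.ones((9,9)))
    best=None
    for cn in cv2.findContours(m,0,2)[0]:
        if cv2.contourArea(cn)<800: continue
        W=np.array([onz(c,u,v,zt)[:2] for u,v in cn[:,0]],np.float32)*1000
        r=cv2.minAreaRect(W); a,b=sorted(r[1])
        print("cand",np.round(r[0],1),np.round(r[1],1),round(r[2],2))
E
python3 - <<'E'
from tray import *
say()
c=grab("wrist","w7")
tray(c)
cv2.imwrite("pics/w7v.png",c["color"][...,::-1])
E
```

```text
t 13.08 p [ 0.4679 -0.4183  0.1553] F [0.8 0.6 0.9] w 0.798
tool axes x,y,z in world (cols)
 [[ 9.971e-01  6.000e-04 -7.650e-02]
 [ 7.650e-02 -1.400e-03  9.971e-01]
 [ 5.000e-04 -1.000e+00 -1.400e-03]]
q [ 0.958  0.515 -0.446  1.721  0.263  0.963  0.488]
cand [ 427.1 -574.2] [107.8  75.1] 58.59
cand [ 722.8 -396.3] [ 41.3 160.2] 21.1
cand [ 469.5 -374.3] [ 45.8 100. ] 5.56
cand [ 288.  -494.2] [441.2 191.4] 78.32
```

Emit:
play_rows(
  increments=[
    [[0.003,0.02,0.0025],[0,-1,0]],
    [[0.0027,0.035,0.0023],[0,0,0]],
    [[0,0.035,0],[0,0,0]],
    [[0,0.03,0],[0,0,0]],
    [[0,0.02,0],[0,0,0]],
    [[0,0.01,0],[0,0,0]],
    [[0,0.0063,0],[0,0,0]],
    [[0,0,0],[0,0,0]],
  ],
)

```text
t: 13.8
eef_pos: [0.4746, -0.4083, -0.0011]
tool_rot: [0.706, -0.706, -0.036, 0.036]
contact_force: [0.4, -0.5, -0.5]
gripper_width: 0.796
```

```bash
python3 - <<'E'
from tray import *
say()
c=grab("wrist","w8")
tray(c)
cv2.imwrite("pics/w8v.png",c["color"][...,::-1])
E
```

```text
t 13.8 p [ 0.4746 -0.4083 -0.0011] F [ 0.4 -0.5 -0.5] w 0.796
tool axes x,y,z in world (cols)
 [[ 9.949e-01 -2.000e-04 -1.008e-01]
 [ 1.008e-01  7.000e-04  9.949e-01]
 [-2.000e-04 -1.000e+00  8.000e-04]]
q [ 0.885  0.716 -0.375  1.801  0.383  0.698  0.397]
cand [ 469.8 -373.8] [44.5 99. ] 5.03
cand [ 369.1 -401.8] [188.9  48.6] 79.8
```

View pics/w8v.png

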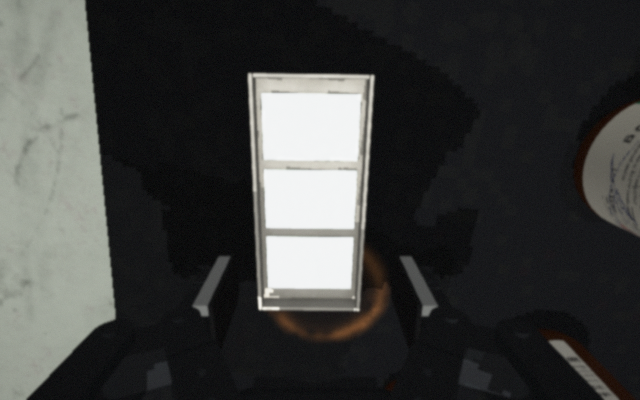

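Emit:
play_rows(
  increments=[
    [[-0.002,0,-0.0045],[0,0.4,0]],
    [[0,0,0],[0,0,0]],
  ],
)

```text
t: 14.02
eef_pos: [0.4733, -0.4156, 0.0009]
tool_rot: [-0.705, 0.707, 0.033, -0.032]
contact_force: [-0.7, -1.7, 0.0]
gripper_width: 0.796
```

Emit:
play_rows(
  increments=[
    [[0,0,0],[0,0,0]],
    [[0,0,0],[0,0,0]],
    [[0,0,0],[0,0,0]],
    [[0,0,0],[0,0,0]],
    [[0,0,0],[0,0,0]],
    [[0,0,0],[0,0,0]],
  ],
  gripper=0.0,
  grip_force=60,
)

```text
t: 14.52
eef_pos: [0.4733, -0.4144, 0.0006]
tool_rot: [-0.706, 0.707, 0.033, -0.032]
contact_force: [-1.8, -0.8, 6.6]
gripper_width: 0.508
```

```bash
python3 - <<'E'
from tray import *
say()
c=grab("wrist","w9")
tray(c)
E
```

```text
t 14.52 p [ 0.4733 -0.4144  0.0006] F [-1.8 -0.8  6.6] w 0.508
tool axes x,y,z in world (cols)
 [[ 0.9957  0.0012 -0.0927]
 [ 0.0927 -0.0015  0.9957]
 [ 0.001  -1.     -0.0016]]
q [ 0.892  0.716 -0.374  1.795  0.382  0.701  0.4  ]
cand [ 469.9 -369.8] [44.5 90.9] 5.51
cand [ 368.7 -408.3] [191.7  53.2] 79.25
```

Emit:
play_rows(
  increments=[
    [[0,-0.005,0],[0,0,0]],
    [[0,-0.012,0],[0,0,0]],
    [[0,-0.025,0],[0,0,0]],
    [[0,-0.03,0],[0,0,0]],
    [[0.0032,-0.02,0.015],[0,0,0]],
    [[0.0054,-0.02,0.025],[0,0,0]],
    [[0.0076,-0.018,0.035],[0,0,0]],
    [[0.0076,0,0.035],[0,0,0]],
    [[0.0076,0,0.035],[0,0,0]],
    [[0.0076,0,0.035],[0,0,0]],
    [[0.0076,0,0.035],[0,0,0]],
    [[0.0076,0,0.035],[0,0,0]],
    [[0.0076,0,0.035],[0,0,0]],
  ],
)

```text
t: 15.65
eef_pos: [0.5078, -0.1225, 0.1302]
tool_rot: [-0.706, 0.707, 0.033, -0.033]
contact_force: [1.0, -0.2, -0.5]
gripper_width: 0.513
```

```bash
python3 - <<'E'
from tray import *
say()
c=grab("wrist","w10")
m=(c["color"].min(2)>140)
for v,u in [(90,312),(120,300),(160,310),(220,310)]: print(v,u,pt(c,u,v).round(4),c["color"][v,u])
E
```

```text
t 15.65 p [ 0.5078 -0.1225  0.1302] F [ 1.  -0.2 -0.5] w 0.513
tool axes x,y,z in world (cols)
 [[ 9.957e-01  8.000e-04 -9.290e-02]
 [ 9.290e-02 -6.000e-04  9.957e-01]
 [ 8.000e-04 -1.000e+00 -7.000e-04]]
q [ 0.551  0.405 -0.531  1.984  0.277  0.822 -0.042]
90 312 [ 0.5003 -0.0445  0.1321] [242 244 244]
120 300 [ 0.4966 -0.0563  0.1311] [242 243 244]
160 310 [ 0.502  -0.0718  0.1325] [243 245 245]
220 310 [ 0.5044 -0.0986  0.1314] [150 147 140]
```

Emit:
play_rows(
  increments=[
    [[0.0077,0,0.035],[0,0,0]],
    [[0.0077,0,0.035],[0,0,0]],
    [[0.0077,0,0.035],[0,0,0]],
    [[0.0077,0,0.035],[0,0,0]],
    [[0.0077,0,0.035],[0,0,0]],
    [[0.0077,0,0.035],[0,0,0]],
    [[0.0073,0,0.033],[0,0,0]],
    [[0.0066,0,0.03],[0,-0.9,0]],
    [[0.0035,0,0.017],[0,-0.9,0]],
    [[0.002,0,0.01],[0,-0.9,0]],
    [[0,0,0],[0,0,0]],
    [[0,0,0],[0,0,0]],
  ],
)

```text
t: 16.7
eef_pos: [0.5447, 0.1796, 0.1293]
tool_rot: [-0.705, 0.706, 0.049, -0.049]
contact_force: [-0.1, -0.5, -0.6]
gripper_width: 0.511
```

```bash
cat > ins.py <<'E'
from pi import *
say();p,R=pose();A=np.array([.5478,.1787]);print("TCP s,y",((p[:2]-A)@[-.139,.990]*1000).round(1),(-(p[:2]-A)@[.990,.139]*1000).round(1),"yaw",np.degrees(np.arctan2(R[1,0],R[0,0])).round(2))
import sys
n=sys.argv[1];grab("wrist",n);c,s,y,z=grid(n);zt=p[2]*1000
br=c["color"].min(2)>100
T=(z>zt+6)&(z<zt+14)&(abs(y)<32)&(s<p[1]*1e3+200)  # tray wall tops
ts=((p[:2]-A)@[-.139,.990]*1000)
for ds in (20,40,60,75,85):
    k=(abs(s-ts-ds)<1)&(abs(y)<40)&(z>zt-1)&(z<zt+14)&br; 
    if k.any(): print("tray @+%d"%ds,np.percentile(y[k],[0,1,99,100]).round(1),"mid",np.percentile(y[k],[1,99]).mean().round(2),"z",z[k].mean().round(1))
k=(abs(y-1)<12)&(z>zt-2)&(z<zt+14)&(s>ts+60)&(s<ts+100)&br; print("front s",np.percentile(s[k],[99,100]).round(1))
for ss in (122,130,140,150,160,170):
    a=(z>108)&(z<116)&(abs(s-ss)<1.5)&(y>10)&(y<40);b=(z>108)&(z<116)&(abs(s-ss)<1.5)&(y<-10)&(y>-40)
    if a.any() and b.any(): print("rails",ss,y[b].max().round(1),y[a].min().round(1),(y[b].max()+y[a].min())/2)
k=(abs(z-100)<3)&(abs(y)<15)&(s>95)&(s<118)
if k.any(): print("tongue s",np.percentile(s[k],1).round(1))
E
python3 ins.py w11
```

```text
t 16.7 p [0.5447 0.1796 0.1293] F [-0.1 -0.5 -0.6] w 0.511
tool axes x,y,z in world (cols)
 [[ 9.903e-01 -2.000e-04 -1.393e-01]
 [ 1.393e-01 -1.000e-03  9.902e-01]
 [-3.000e-04 -1.000e+00 -9.000e-04]]
q [ 0.024  0.496 -0.585  1.863  0.347  0.886 -0.589]
TCP s,y 1.4 3.0 yaw 8.01
tray @+20 [-20.5 -19.6  24.1  24.6] mid 2.24 z 131.4
tray @+40 [-20.3 -19.8  24.3  24.8] mid 2.28 z 131.4
tray @+60 [-20.  -19.6  24.2  24.6] mid 2.31 z 131.2
tray @+75 [-19.8 -19.5  24.1  24.7] mid 2.32 z 131.1
tray @+85 [-20.2 -19.6  24.5  24.9] mid 2.48 z 130.2
front s [91.5 91.6]
tongue s 101.9
```

Emit:
play_rows(
  increments=[
    [[0.0008,0.012,0],[0,0,0]],
    [[0,0.0151,0.01],[0,0,0]],
    [[0,0,0.015],[0,0,0]],
    [[0,0,0.015],[0,0,0]],
    [[0,0,0.01],[0,0,0]],
    [[0,0,0],[0,0,0]],
    [[0,0,0],[0,0,0]],
  ],
)

```text
t: 17.33
eef_pos: [0.5419, 0.2112, 0.0994]
tool_rot: [-0.697, 0.714, 0.043, -0.046]
contact_force: [5.6, -32.5, 7.3]
gripper_width: 0.506
```

```bash
python3 ins.py w12
```

```text
t 17.33 p [0.5419 0.2112 0.0994] F [  5.6 -32.5   7.3] w 0.506
tool axes x,y,z in world (cols)
 [[ 0.9921 -0.0024 -0.1252]
 [ 0.1251 -0.0241  0.9918]
 [-0.0054 -0.9997 -0.0236]]
q [-0.071  0.548 -0.552  1.856  0.394  0.861 -0.698]
TCP s,y 33.0 1.3 yaw 7.19
tray @+20 [-21.9 -21.4  22.5  23. ] mid 0.56 z 101.8
tray @+40 [-21.7 -21.4  22.8  22.9] mid 0.7 z 100.7
tray @+60 [-21.8 -21.3  23.   23.3] mid 0.87 z 100.5
tray @+75 [-18.6 -17.9  19.9  20.3] mid 1.01 z 99.4
tray @+85 [-18.6 -18.1  20.   20.3] mid 0.91 z 99.6
front s [132.7 133. ]
rails 122 -29.9 31.7 0.8860893243721684
rails 130 -26.4 28.5 1.0648264107526337
rails 140 -23.1 25.1 0.9964750838034657
tongue s 95.2
```

Emit:
play_rows(
  increments=[
    [[0,0,-0.015],[0,0,0]],
    [[0,-0.003,-0.015],[0,0,0]],
    [[0,-0.007,0],[0,0,0]],
    [[0,0,0],[0,0,0]],
    [[0,0,0],[0,0,0]],
  ],
)

```text
t: 17.8
eef_pos: [0.543, 0.2011, 0.1125]
tool_rot: [0.706, -0.705, -0.05, 0.049]
contact_force: [-0.1, 0.5, -1.5]
gripper_width: 0.512
```

```bash
python3 ins.py w13; cp pics/w13.png pics/w13v.png; python3 - <<'E'
from pi import *
c,s,y,z=grid("w13")
for ss in range(20,125,5):
    k=(abs(s-ss)<.7)&(abs(y-1)<24)
    if k.any(): print(ss,"z med at mid",np.median(z[k&(abs(y-1)<12)]).round(1) if (k&(abs(y-1)<12)).any() else None,"wall z",np.round(np.percentile(z[k&(z<125)],98),1) if (k&(z<125)).any() else 0)
E
```

```text
t 17.8 p [0.543  0.2011 0.1125] F [-0.1  0.5 -1.5] w 0.512
tool axes x,y,z in world (cols)
 [[ 9.903e-01  9.000e-04 -1.392e-01]
 [ 1.392e-01  1.000e-03  9.903e-01]
 [ 1.100e-03 -1.000e+00  9.000e-04]]
q [-0.021  0.525 -0.576  1.863  0.368  0.86  -0.64 ]
TCP s,y 22.9 1.7 yaw 8.0
tray @+20 [-21.3 -21.   23.1  23.9] mid 1.06 z 114.9
tray @+40 [-20.9 -20.3  23.6  24.1] mid 1.63 z 113.6
tray @+60 [-20.3 -19.8  24.2  24.7] mid 2.19 z 113.4
front s [96.3 96.6]
rails 122 -29.8 31.7 0.9175384485153497
rails 130 -26.5 28.5 1.0172877802164777
tongue s 105.9
20 z med at mid 115.3 wall z 122.9
25 z med at mid 115.2 wall z 123.1
30 z med at mid 113.9 wall z 123.0
35 z med at mid 190.5 wall z 124.5
40 z med at mid 114.5 wall z 121.6
45 z med at mid 114.4 wall z 121.9
50 z med at mid 114.2 wall z 121.3
55 z med at mid 113.9 wall z 120.9
60 z med at mid 112.7 wall z 120.5
65 z med at mid 113.6 wall z 120.6
70 z med at mid 113.3 wall z 120.7
75 z med at mid 113.2 wall z 120.1
80 z med at mid 113.0 wall z 120.1
85 z med at mid 112.7 wall z 119.6
90 z med at mid 111.2 wall z 119.6
95 z med at mid 118.5 wall z 120.1
100 z med at mid 77.7 wall z 79.5
105 z med at mid 76.3 wall z 78.5
110 z med at mid 99.5 wall z 100.9
115 z med at mid 99.6 wall z 101.0
120 z med at mid 99.5 wall z 100.9
```

View pics/w13v.png

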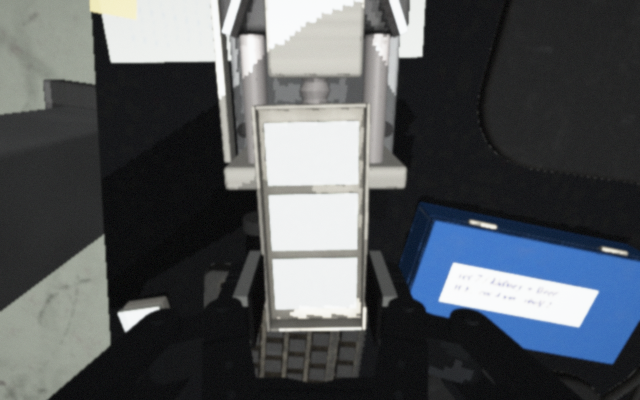

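```bash
python3 - <<'E'
from pi import *
for n in("w7","w8"):
    c=dict(np.load(n+".npz")); _,s,y,z=grid(n)
    cn=dict(w7=(469.5,-374.3),w8=(469.8,-373.8))[n]
    v,u=np.mgrid[0:400,0:640];K=c["intrinsics"];r=c["range_z"];d=np.stack([(u-K[0,2])/K[0,0]*r,(v-K[1,2])/K[1,1]*r,r],-1);X=(d-c["t"])@c["R"]*1000
    k=(abs(X[...,0]-cn[0])<15)&(abs(X[...,1]-cn[1])<40)&(c["color"].min(2)>200); b=(abs(X[...,0]-cn[0]-50)<8)&(abs(X[...,1]-cn[1])<30)
    w=(abs(abs(X[...,0]-cn[0])-21.5)<2)&(abs(X[...,1]-cn[1])<25)
    print(n,"slides z",np.median(z[k]),"bench",np.median(z[b]),"walls",np.percentile(z[w],[50,90,98]))
for n in("w6","w12","w13"):
    c,s,y,z=grid(n)
    for lo,hi in((97,103),(108,116)):
      for ss in (122,126,130,134):
        k=(z>lo)&(z<hi)&(abs(s-ss)<.8)
        a=y[k&(y>10)&(y<45)];b=y[k&(y<-10)&(y>-45)]
        if len(a) and len(b): print(n,lo,ss,"inner" if lo>105 else "outer", (a.min()-b.max()).round(1) if lo>105 else (a.max()-b.min()).round(1))
    k=(abs(z-100)<2)&(abs(y)<10);print(n,"tongue",s[k&(s>98)].min().round(1), "body edge", np.percentile(s[(abs(z-100)<2)&(y<-35)&(y>-42)&(s>110)&(s<200)],[0,2]).round(1) if ((abs(z-100)<2)&(y<-35)&(y>-42)&(s>110)).any() else None)
E
```

```text
w7 slides z 2.29031059751697 bench 215.21361862582546 walls [228.18986095 238.32530832 240.06744772]
w8 slides z 2.399158302028224 bench 0.22572632162879633 walls [ 8.99658036 81.09574307 83.45376245]
w6 97 122 outer 64.1
w6 97 126 outer 61.0
w6 97 130 outer 57.2
w6 97 134 outer 54.3
w6 108 122 inner 59.4
w6 108 126 inner 55.3
w6 108 130 inner 52.7
w6 108 134 inner 49.2
w6 tongue 102.5 body edge [138.6 140.1]
w12 97 122 outer 64.0
w12 97 126 outer 60.6
w12 97 130 outer 57.3
w12 97 134 outer 53.7
w12 108 122 inner 62.3
w12 108 126 inner 58.7
w12 108 130 inner 55.5
w12 108 134 inner 52.0
w12 tongue 98.0 body edge None
w13 97 122 outer 65.8
w13 97 126 outer 60.4
w13 97 130 outer 57.1
w13 97 134 outer 53.6
w13 108 122 inner 62.3
w13 108 126 inner 59.0
w13 108 130 inner 55.4
w13 tongue 105.9 body edge None
```

```bash
python3 - <<'E'
from pi import *
for n in("w2","w4","w5","w6","w11","w12","w13"):
    c,s,y,z=grid(n)
    for yy in(-36,36):
        k=(abs(z-86)<3)&(abs(y-yy)<4)&(s>40)&(s<90)
        if k.sum()>10: print(n,yy,"near block top s",np.percentile(s[k],[1,99]).round(1),k.sum(),"z",np.median(z[k]).round(1))
E
```

```text
w2 -36 near block top s [53.3 64.7] 83 z 85.2
w2 36 near block top s [53.1 64.2] 81 z 85.2
w4 -36 near block top s [52.4 63.8] 612 z 85.3
w4 36 near block top s [52.2 63.5] 616 z 85.3
w5 -36 near block top s [53.2 64.5] 192 z 85.3
w5 36 near block top s [52.7 64.2] 154 z 85.2
w6 -36 near block top s [52.7 64.4] 193 z 85.4
w6 36 near block top s [53.2 64.3] 151 z 85.2
w11 -36 near block top s [52.3 63.9] 349 z 85.4
w11 36 near block top s [52.3 63.5] 266 z 85.3
w12 -36 near block top s [53.  64.3] 399 z 85.3
w12 36 near block top s [52.2 63.7] 393 z 85.3
w13 -36 near block top s [52.9 64.2] 363 z 85.5
w13 36 near block top s [52.4 63.7] 357 z 85.3
```

Emit:
play_rows(
  increments=[
    [[0,-0.03,0],[0,0,0]],
    [[0,-0.02,0.012],[0,0,0]],
    [[0,0,0.02],[0,0,0]],
    [[0,0,0.02],[0,0,0]],
    [[0,0,0.008],[0,0,0]],
    [[0,0,0],[0,0,0]],
    [[0,0,0],[0,0,0]],
  ],
)

```text
t: 18.43
eef_pos: [0.5338, 0.2601, 0.1615]
tool_rot: [-0.705, 0.706, 0.05, -0.05]
contact_force: [0.1, -0.2, -1.3]
gripper_width: 0.511
```

```bash
cat > ptr.py <<'E'
from pi import *
import sys
n=sys.argv[1];say();grab("wrist",n)
c,s,y,z=grid(n);dk=c["color"].max(2)<105
for yy in (49,50.5,52,53.5):
    k=(abs(y-yy)<.6)&(abs(z-99.5)<3)&dk&(s>140)&(s<185);e=np.percentile(s[k],[2,98]) if k.any() else [0,0]; print("ptr",yy,k.sum(),np.round(e,1),np.mean(e).round(2))
for yy in (53,55,57,58,59,60):
    k=(abs(y-yy)<.6)&(z>67)&(z<82)&dk&(s>140)&(s<185);e=np.percentile(s[k],[2,98]) if k.any() else [0,0]; print("idx",yy,k.sum(),np.round(e,1),np.mean(e).round(2))
k=(abs(z-100)<2)&(abs(y)<10)&(s>98)&(s<130);print("tongue",np.percentile(s[k],1).round(1) if k.any() else None)
E
python3 ptr.py w14; echo; sed 's/say();grab("wrist",n)//' ptr.py > /tmp/p.py; cp /tmp/p.py ptr0.py; python3 ptr0.py w6
```

```text
t 18.43 p [0.5338 0.2601 0.1615] F [ 0.1 -0.2 -1.3] w 0.511
tool axes x,y,z in world (cols)
 [[ 9.900e-01 -9.000e-04 -1.413e-01]
 [ 1.413e-01 -7.000e-04  9.900e-01]
 [-1.000e-03 -1.000e+00 -6.000e-04]]
q [-0.097  0.49  -0.609  1.789  0.332  0.968 -0.7  ]
ptr 49 1 [158.8 158.8] 158.81
ptr 50.5 1 [158.8 158.8] 158.78
ptr 52 3 [158.8 158.8] 158.83
ptr 53.5 2 [158.8 158.9] 158.84
idx 53 3 [154.8 157.4] 156.11
idx 55 8 [154.8 157.5] 156.14
idx 57 10 [154.8 157.4] 156.1
idx 58 8 [154.8 157.3] 156.05
idx 59 5 [154.8 156.5] 155.65
idx 60 4 [156.6 157.2] 156.92
tongue None

ptr 49 49 [155.2 166.6] 160.91
ptr 50.5 47 [155.1 166.6] 160.85
ptr 52 49 [155.1 166.6] 160.83
ptr 53.5 52 [155.1 166.5] 160.84
idx 53 5 [166.8 167.9] 167.34
idx 55 10 [154.3 167.9] 161.14
idx 57 30 [154.1 167.9] 160.98
idx 58 64 [154.2 167.7] 160.98
idx 59 48 [154.  167.9] 160.95
idx 60 46 [154.6 167.9] 161.25
tongue 102.8
```

Emit:
play_rows(
  increments=[
    [[-0.0048,0,-0.02],[0,0,0]],
    [[-0.0072,0,-0.03],[0,0,0]],
    [[-0.0086,0,-0.036],[0,0,0]],
    [[-0.0086,0,-0.036],[0,0,0]],
    [[-0.0086,0,-0.036],[0,0,0]],
    [[-0.0086,0,-0.036],[0,0,0]],
    [[-0.0086,0,-0.036],[0,0,0]],
    [[-0.0086,0,-0.036],[0,0,0]],
    [[-0.0086,0,-0.036],[0,0,0]],
    [[-0.0086,0,-0.036],[0,0,0]],
    [[-0.0086,0,-0.036],[0,0,0]],
    [[-0.0086,0,-0.036],[0,0,0]],
    [[-0.0086,0,-0.036],[0,0,0]],
    [[-0.0086,0,-0.036],[0,0,0]],
    [[-0.0086,0,-0.036],[0,0,0]],
    [[-0.0086,0,-0.036],[0,0,0]],
    [[-0.0086,0,-0.036],[0,0,0]],
    [[-0.0086,0,-0.036],[0,0,0]],
    [[-0.0039,0,-0.0164],[0,0,0]],
    [[0,0,0],[0,0,0]],
  ],
)

```text
t: 20.15
eef_pos: [0.4682, -0.4049, 0.1613]
tool_rot: [-0.705, 0.706, 0.045, -0.047]
contact_force: [-0.3, -0.2, -1.5]
gripper_width: 0.51
```

Emit:
play_rows(
  increments=[
    [[0,0,0],[2.2,0,0]],
    [[0,0.03,0],[0,4.2,0]],
    [[0,0.04,0],[0,0,0]],
    [[0,0.04,0],[0,0,0]],
    [[0,0.02,0],[0,0,0]],
    [[0,0,0],[0,0,0]],
    [[0,0,0],[0,0,0]],
  ],
)

```text
t: 20.73
eef_pos: [0.4703, -0.3921, 0.0314]
tool_rot: [0.721, -0.692, -0.021, 0.026]
contact_force: [-0.3, 0.3, -0.1]
gripper_width: 0.511
```

```bash
python3 - <<'E'
from tray import *
say(); c=grab("wrist","w15"); tray(c,.04)
for v,u in [(80,312),(100,312),(130,312),(150,312),(180,312),(200,312),(250,312),(280,312)]: print(v,u,pt(c,u,v).round(4),c["color"][v,u])
E
```

```text
t 20.73 p [ 0.4703 -0.3921  0.0314] F [-0.3  0.3 -0.1] w 0.511
tool axes x,y,z in world (cols)
 [[ 0.9978 -0.0075 -0.0664]
 [ 0.0667  0.0398  0.997 ]
 [-0.0049 -0.9992  0.0402]]
q [ 0.882  0.662 -0.373  1.803  0.287  0.76   0.432]
cand [ 469.  -369.3] [ 45.2 100.8] 4.98
cand [ 371.2 -384.6] [186.8  68. ] 79.59
80 312 [ 0.4642 -0.3093 -0.0007] [15 17 18]
100 312 [ 0.4648 -0.3186 -0.0013] [12 14 16]
130 312 [ 0.4659 -0.3294  0.0333] [243 244 244]
150 312 [ 0.4664 -0.3373  0.0347] [243 244 244]
180 312 [ 0.4672 -0.3498  0.0352] [244 245 245]
200 312 [ 0.4678 -0.3587  0.0344] [243 244 245]
250 312 [ 0.4694 -0.3827  0.0326] [204 205 201]
280 312 [ 0.4704 -0.3976  0.0331] [243 244 245]
```

Emit:
play_rows(
  increments=[
    [[0,0.015,0],[0,0,0]],
    [[0,0.012,0],[0,0,0]],
    [[0,0.004,0],[0,0,0]],
    [[0,0,0],[0,0,0]],
    [[0,0,0],[0,0,0]],
  ],
)

```text
t: 21.2
eef_pos: [0.4715, -0.3917, 0.0019]
tool_rot: [0.72, -0.693, -0.022, 0.025]
contact_force: [-0.3, 0.0, -1.2]
gripper_width: 0.51
```

Emit:
play_rows(
  increments=[
    [[0,0,0],[0,0,0]],
    [[0,0,0],[0,0,0]],
    [[0,0,0],[0,0,0]],
    [[0,-0.02,0],[0,0,0]],
    [[0,-0.035,0],[-2.2,0,0]],
    [[0,-0.035,0],[0,0,0]],
    [[0,-0.035,0],[0,0,0]],
    [[0,-0.025,0],[0,-4.2,0]],
    [[0,0,0],[0,0,0]],
    [[0,0,0],[0,0,0]],
  ],
  gripper=0.068,
)

```text
t: 22.03
eef_pos: [0.4728, -0.3943, 0.1534]
tool_rot: [-0.704, 0.706, 0.049, -0.049]
contact_force: [-0.7, 0.9, -0.5]
gripper_width: 0.794
```

```bash
python3 - <<'E'
from tray import *
say(); c=grab("wrist","w16"); tray(c,.01)
E
```

```text
t 22.03 p [ 0.4728 -0.3943  0.1534] F [-0.7  0.9 -0.5] w 0.794
tool axes x,y,z in world (cols)
 [[ 9.903e-01  5.000e-04 -1.392e-01]
 [ 1.392e-01 -3.000e-03  9.903e-01]
 [ 1.000e-04 -1.000e+00 -3.100e-03]]
q [ 0.909  0.495 -0.422  1.755  0.246  0.942  0.526]
cand [ 438.1 -580.3] [111.5  62.5] 78.58
cand [ 753.3 -395. ] [ 70.4 158.1] 7.47
cand [ 470.3 -368.7] [ 46. 100.] 5.4
cand [ 671.1 -255.4] [68.1 53.1] 4.48
cand [ 294.7 -477.9] [435.1 181. ] 81.85
```

Emit:
play_rows(
  increments=[
    [[0.0039,0,0.0357],[0,0,0]],
    [[0.0039,0,0.0357],[0,0,0]],
    [[0.0039,0,0.0357],[0,0,0]],
    [[0.0039,0,0.0357],[0,0,0]],
    [[0.0039,0,0.0357],[0,0,0]],
    [[0.0039,0,0.0357],[0,0,0]],
    [[0.0039,0,0.0357],[0,0,0]],
    [[0.0039,0,0.0357],[0,0,0]],
    [[0.0039,0,0.0357],[0,0,0]],
    [[0.0039,0,0.0357],[0,0,0]],
    [[0.0039,0,0.0357],[0,0,0]],
    [[0.0039,0,0.0357],[0,0,0]],
    [[0.0039,0,0.0357],[0,0,0]],
    [[0.0039,0,0.0357],[0,0,0]],
    [[0.0039,0,0.0357],[0,0,0]],
    [[0.0039,0,0.0357],[0,0,0]],
    [[0.0039,0,0.0357],[0,0,0]],
    [[0.0039,-0.002,0.0357],[0,0,0]],
    [[0,0,0],[0,0,0]],
    [[0,0,0],[0,0,0]],
  ],
  gripper=0.045,
)

```text
t: 23.75
eef_pos: [0.45, 0.2548, 0.1519]
tool_rot: [0.705, -0.705, -0.049, 0.053]
contact_force: [-0.4, -0.6, -0.1]
gripper_width: 0.527
```

```bash
python3 ptr.py w17; python3 - <<'E'
from pi import *
for n in("w5","w6","w17"):
    c,s,y,z=grid(n)
    k=(s>-22)&(s<20)&(z>25)&(z<120)&(abs(y)<50)&(c["range_z"]>.22)
    print(n,k.sum(),[(np.median(s[k]).round(),np.percentile(y[k],[2,50,98]).round(1),np.percentile(z[k],[2,50,90,98]).round(1)) if k.any() else 0])
E
```

```text
t 23.75 p [0.45   0.2548 0.1519] F [-0.4 -0.6 -0.1] w 0.527
tool axes x,y,z in world (cols)
 [[ 9.896e-01 -5.200e-03 -1.440e-01]
 [ 1.441e-01  2.000e-04  9.896e-01]
 [-5.200e-03 -1.000e+00  9.000e-04]]
q [-0.086  0.396 -0.67   1.968  0.31   0.885 -0.773]
ptr 49 54 [158.9 170.6] 164.73
ptr 50.5 53 [158.8 170.6] 164.71
ptr 52 55 [158.8 170.6] 164.72
ptr 53.5 54 [158.8 170.6] 164.69
idx 53 8 [154.3 156.2] 155.26
idx 55 9 [154.3 157.2] 155.75
idx 57 36 [154.3 167.9] 161.11
idx 58 66 [154.5 167.8] 161.16
idx 59 47 [154.3 167.9] 161.14
idx 60 50 [154.3 167.9] 161.14
tongue 106.8
w5 0 [0]
w6 0 [0]
w17 20 [(np.float64(-17.0), array([39. , 40.4, 40.8]), array([66.6, 71.1, 72.3, 72.6]))]
```

Emit:
play_rows(
  increments=[
    [[0.018,0,-0.03],[0,0,0]],
    [[0.019,0,-0.03],[0,0,0]],
    [[0.018,0,-0.029],[0,0,0]],
    [[0,0.025,0],[0,0,0]],
    [[0,0.035,0],[0,0,0]],
    [[0,0.025,0],[0,0,0]],
    [[0,0.007,0],[0,0,0]],
    [[0,0,0],[0,0,0]],
  ],
)

```text
t: 24.47
eef_pos: [0.5163, 0.1697, 0.0585]
tool_rot: [-0.705, 0.706, 0.046, -0.052]
contact_force: [0.2, -0.1, -0.4]
gripper_width: 0.528
```

Emit:
play_rows(
  increments=[
    [[0,0,0],[0,0,0]],
    [[0,0,0],[0,0,0]],
    [[0,0,0],[0,0,0]],
    [[0,0,0],[0,0,0]],
    [[0,0,0],[0,0,0]],
  ],
  gripper=0.0,
  grip_force=40,
)

```text
t: 24.88
eef_pos: [0.5159, 0.1714, 0.0615]
tool_rot: [-0.705, 0.706, 0.047, -0.052]
contact_force: [-7.1, -2.6, 0.2]
gripper_width: 0.19
```

```bash
python3 - <<'E'
from pi import *
say();p,R=pose();A=np.array([.5478,.1787]);print("TCP s,e",((p[:2]-A)@[-.139,.990]*1000).round(1),((p[:2]-A)@[.990,.139]*1000).round(1))
E
```

```text
t 24.88 p [0.5159 0.1714 0.0615] F [-7.1 -2.6  0.2] w 0.19
tool axes x,y,z in world (cols)
 [[ 0.9901 -0.006  -0.1399]
 [ 0.1399 -0.0025  0.9902]
 [-0.0063 -1.     -0.0016]]
q [ 0.005  0.556 -0.562  1.968  0.428  0.743 -0.671]
TCP s,e -2.8 -32.6
```

Emit:
play_rows(
  increments=[
    [[0.0009,0.0047,0],[0,0,0]],
    [[0.0016,0.0045,0],[0,0,0]],
    [[0.0023,0.0042,0],[0,0,0]],
    [[0.0029,0.0038,0],[0,0,0]],
    [[0.0032,0.0032,0],[0,0,0]],
    [[0,0,0],[0,0,0]],
    [[0,0,0],[0,0,0]],
    [[0,0,0],[0,0,0]],
  ],
)

```text
t: 25.55
eef_pos: [0.527, 0.173, 0.0405]
tool_rot: [-0.705, 0.706, 0.047, -0.052]
contact_force: [-5.2, -1.3, -4.6]
gripper_width: 0.19
```

Emit:
play_rows(
  increments=[
    [[0,0,0],[0,0,0]],
    [[0,0,0],[0,0,0]],
    [[0,0,0],[0,0,0]],
    [[0,-0.025,0],[0,0,0]],
    [[0,-0.035,0],[0,0,0]],
    [[0,-0.03,0],[0,0,0]],
    [[-0.015,-0.02,0.02],[0,0,0]],
    [[-0.025,0,0.03],[0,0,0]],
    [[-0.025,0,0.033],[0,0,0]],
    [[0,0,0],[0,0,0]],
    [[0,0,0],[0,0,0]],
  ],
  gripper=0.045,
)

```text
t: 26.47
eef_pos: [0.4523, 0.2494, 0.1521]
tool_rot: [0.706, -0.705, -0.051, 0.051]
contact_force: [0.5, -0.4, -0.7]
gripper_width: 0.527
```

```bash
python3 ptr.py w18
```

```text
t 26.47 p [0.4523 0.2494 0.1521] F [ 0.5 -0.4 -0.7] w 0.527
tool axes x,y,z in world (cols)
 [[ 9.894e-01 -3.000e-04 -1.449e-01]
 [ 1.449e-01  1.200e-03  9.894e-01]
 [-1.000e-04 -1.000e+00  1.300e-03]]
q [-0.074  0.393 -0.671  1.973  0.312  0.879 -0.764]
ptr 49 52 [155.2 167. ] 161.09
ptr 50.5 56 [155.3 167. ] 161.14
ptr 52 53 [155.3 166.9] 161.1
ptr 53.5 49 [155.7 166.9] 161.33
idx 53 2 [167.5 167.5] 167.54
idx 55 7 [154.  167.5] 160.78
idx 57 23 [154.  167.5] 160.77
idx 58 62 [154.2 167.4] 160.78
idx 59 51 [154.  167.5] 160.76
idx 60 45 [154.5 167. ] 160.76
tongue 102.9
```

Emit:
play_rows(
  increments=[
    [[-0.0041,0,-0.0363],[0,0,0]],
    [[-0.0041,0,-0.0363],[0,0,0]],
    [[-0.0041,0,-0.0363],[0,0,0]],
    [[-0.0041,0,-0.0363],[0,0,0]],
    [[-0.0041,0,-0.0363],[0,0,0]],
    [[-0.0041,0,-0.0363],[0,0,0]],
    [[-0.0041,0,-0.0363],[0,0,0]],
    [[-0.0041,0,-0.0363],[0,0,0]],
    [[-0.0041,0,-0.0363],[0,0,0]],
    [[-0.0041,0,-0.0363],[0,0,0]],
    [[-0.0041,0,-0.0363],[0,0,0]],
    [[-0.0041,0,-0.0363],[0,0,0]],
    [[-0.0041,0,-0.0363],[0,0,0]],
    [[-0.0041,0,-0.0363],[0,0,0]],
    [[-0.0041,0,-0.0363],[0,0,0]],
    [[-0.0041,0,-0.0363],[0,0,0]],
    [[-0.0041,0,-0.0363],[0,0,0]],
    [[-0.0041,0,-0.0363],[0,2.9,0]],
    [[0,0.03,0],[0,0,0]],
    [[0,0,0],[0,0,0]],
  ],
  gripper=0.068,
)

```text
t: 28.18
eef_pos: [0.4673, -0.4144, 0.1166]
tool_rot: [0.707, -0.706, -0.026, 0.032]
contact_force: [-0.9, 2.7, -0.6]
gripper_width: 0.795
```

```bash
python3 - <<'E'
from tray import *
say(); c=grab("wrist","w19"); tray(c,.01)
p,R=pose();ct=np.array([.4703,-.3687]);a=np.radians(5.4);g=ct-.040*np.array([-np.sin(a),np.cos(a)]);d=g-p[:2];print("to go tx,tz",d@R[:2,0],d@R[:2,2])
E
```

```text
t 28.18 p [ 0.4673 -0.4144  0.1166] F [-0.9  2.7 -0.6] w 0.795
tool axes x,y,z in world (cols)
 [[ 0.9966 -0.0077 -0.0821]
 [ 0.0821  0.0013  0.9966]
 [-0.0075 -1.      0.0019]]
q [ 0.914  0.554 -0.395  1.752  0.266  0.896  0.486]
cand [ 434.6 -560.9] [76.8 74.6] 22.77
cand [ 470.4 -368.8] [ 45.5 100.1] 5.39
cand [ 649.4 -291. ] [14.3 44. ] 11.78
cand [ 305.5 -470.9] [381.7 160. ] 78.68
to go tx,tz 0.0058333323529865585 0.0031909081328831477
```

Emit:
play_rows(
  increments=[
    [[0.003,0.035,0.0016],[0,-0.7,0]],
    [[0.0025,0.035,0.0016],[0,0,0]],
    [[0,0.025,0],[0,0,0]],
    [[0,0.015,0],[0,0,0]],
    [[0,0.0076,0],[0,0,0]],
    [[0,0,0],[0,0,0]],
    [[0,0,0],[0,0,0]],
  ],
)

```text
t: 28.82
eef_pos: [0.4771, -0.4074, 0.0045]
tool_rot: [-0.706, 0.707, 0.035, -0.036]
contact_force: [-0.3, -0.0, 0.2]
gripper_width: 0.794
```

```bash
python3 - <<'E'
from tray import *
say()
p,R=pose();ct=np.array([.4703,-.3687]);a=np.radians(5.4);g=ct-.040*np.array([-np.sin(a),np.cos(a)]);d=g-p[:2];print("to go tx,tz",d@R[:2,0],d@R[:2,2])
E
```

```text
t 28.82 p [ 0.4771 -0.4074  0.0045] F [-0.3 -0.   0.2] w 0.794
tool axes x,y,z in world (cols)
 [[ 0.9948 -0.0014 -0.1016]
 [ 0.1016 -0.0014  0.9948]
 [-0.0015 -1.     -0.0012]]
q [ 0.859  0.704 -0.346  1.798  0.351  0.7    0.42 ]
to go tx,tz -0.0030972155420528657 -0.0007684893213194733
```

Emit:
play_rows(
  increments=[
    [[-0.0035,0.004,-0.001],[0,0.3,0]],
    [[0,0,0],[0,0,0]],
    [[0,0,0],[0,0,0]],
  ],
)

```text
t: 29.07
eef_pos: [0.4728, -0.4089, 0.0001]
tool_rot: [-0.706, 0.707, 0.033, -0.035]
contact_force: [-0.6, 1.5, -0.2]
gripper_width: 0.797
```

Emit:
play_rows(
  increments=[
    [[0,0,0],[0,0,0]],
    [[0,0,0],[0,0,0]],
    [[0,0,0],[0,0,0]],
    [[0,0,0],[0,0,0]],
    [[0,0,0],[0,0,0]],
    [[0,0,0],[0,0,0]],
  ],
  gripper=0.0,
  grip_force=80,
)

```text
t: 29.57
eef_pos: [0.4733, -0.4085, 0.0003]
tool_rot: [-0.706, 0.707, 0.033, -0.035]
contact_force: [-1.8, 0.5, 6.8]
gripper_width: 0.508
```

Emit:
play_rows(
  increments=[
    [[0,-0.005,0],[0,0,0]],
    [[0,-0.012,0],[0,0,0]],
    [[0,-0.025,0],[0,0,0]],
    [[0,-0.03,0],[0,0,0]],
    [[0.0032,-0.025,0.015],[0,0,0]],
    [[0.0054,-0.025,0.025],[0,0,0]],
    [[0.0076,-0.02,0.035],[0,0,0]],
    [[0.0076,0,0.035],[0,0,0]],
    [[0.0076,0,0.035],[0,0,0]],
    [[0.0076,0,0.035],[0,0,0]],
    [[0.0076,0,0.035],[0,0,0]],
    [[0.0076,0,0.035],[0,0,0]],
    [[0.0076,0,0.035],[0,0,0]],
    [[0.0076,0,0.035],[0,0,0]],
  ],
)

```text
t: 30.73
eef_pos: [0.5114, -0.0813, 0.1419]
tool_rot: [-0.706, 0.707, 0.033, -0.035]
contact_force: [0.1, -0.1, -0.9]
gripper_width: 0.503
```

```bash
python3 - <<'E'
from h import *
say()
p,R=pose();A=np.array([.5478,.1787]);g=A+.004*np.array([-.139,.990])-.001*np.array([.99,.139]);d=g-p[:2];print("to go tx,tz",d@R[:2,0],d@R[:2,2])
E
```

```text
t 30.73 p [ 0.5114 -0.0813  0.1419] F [ 0.1 -0.1 -0.9] w 0.503
tool axes x,y,z in world (cols)
 [[ 9.953e-01 -2.000e-03 -9.640e-02]
 [ 9.640e-02 -8.000e-04  9.953e-01]
 [-2.000e-03 -1.000e+00 -6.000e-04]]
q [ 0.464  0.38  -0.519  1.984  0.25   0.842 -0.097]
to go tx,tz 0.06016707212761808 0.25920522343385877
```

Emit:
play_rows(
  increments=[
    [[0.0081,0,0.035],[0,0,0]],
    [[0.0081,0,0.035],[0,0,0]],
    [[0.0081,0,0.035],[0,0,0]],
    [[0.0081,0,0.035],[0,0,0]],
    [[0.0081,0,0.035],[0,0,0]],
    [[0.0081,0,0.035],[0,0,0]],
    [[0.0058,0,0.025],[0,-0.8,0]],
    [[0.0035,0.008,0.015],[0,-0.8,0]],
    [[0.002,0.01,0.008],[0,-0.9,0]],
    [[0,0,0],[0,0,0]],
    [[0,0,0],[0,0,0]],
    [[0,0,0],[0,0,0]],
  ],
)

```text
t: 31.73
eef_pos: [0.5457, 0.1776, 0.1227]
tool_rot: [-0.705, 0.706, 0.047, -0.05]
contact_force: [0.4, -0.5, -1.5]
gripper_width: 0.502
```

```bash
cat >> ins.py <<'E'
for ds in (20,35,50,65,80):
    k=(abs(s-ts-ds)<2)&(abs(y-1)<17)&(z>zt-4)&(z<zt+8)&(c["color"].min(2)>200)
    if k.any(): print("slide z @+%d"%ds,np.median(z[k]).round(1))
k=(abs(z-99.5)<2)&(abs(y)<10)&(s>98)&(s<140)
print("deck z",np.median(z[k]).round(2) if k.any() else None,"tongue",s[k].min().round(1) if k.any() else None)
E
python3 ins.py w20
```

```text
t 31.73 p [0.5457 0.1776 0.1227] F [ 0.4 -0.5 -1.5] w 0.502
tool axes x,y,z in world (cols)
 [[ 0.9905 -0.0034 -0.1374]
 [ 0.1374 -0.0018  0.9905]
 [-0.0036 -1.     -0.0013]]
q [ 0.007  0.501 -0.558  1.865  0.338  0.874 -0.579]
TCP s,y -0.8 2.2 yaw 7.9
tray @+20 [-21.2 -20.9  23.   23.7] mid 1.05 z 125.0
tray @+40 [-21.  -20.6  23.2  23.6] mid 1.33 z 124.9
tray @+60 [-21.3 -20.7  23.3  23.8] mid 1.28 z 124.9
tray @+75 [-21.2 -20.7  23.1  23.7] mid 1.21 z 124.8
tray @+85 [-21.4 -20.9  23.1  23.4] mid 1.09 z 123.8
front s [88.6 88.7]
tongue s 102.2
slide z @+20 124.6
slide z @+35 124.7
slide z @+50 124.5
slide z @+65 124.4
slide z @+80 124.3
deck z 99.39 tongue 102.1
```

Emit:
play_rows(
  increments=[
    [[0,0.008,0],[0,0,0]],
    [[0,0.008,0],[0,0,0]],
    [[0,0.003,0],[0,0,0]],
    [[0,0,0],[0,0,0]],
    [[0,0,0],[0,0,0]],
    [[0,0,0],[0,0,0]],
  ],
)

```text
t: 32.28
eef_pos: [0.5457, 0.1797, 0.1038]
tool_rot: [-0.705, 0.705, 0.049, -0.05]
contact_force: [0.9, 0.3, -0.3]
gripper_width: 0.503
```

```bash
python3 ins.py w21
```

```text
t 32.28 p [0.5457 0.1797 0.1038] F [ 0.9  0.3 -0.3] w 0.503
tool axes x,y,z in world (cols)
 [[ 9.902e-01 -2.800e-03 -1.397e-01]
 [ 1.397e-01 -2.000e-04  9.902e-01]
 [-2.800e-03 -1.000e+00  2.000e-04]]
q [-0.005  0.526 -0.548  1.877  0.358  0.839 -0.596]
TCP s,y 1.3 1.9 yaw 8.03
tray @+20 [-21.4 -20.9  23.   23.6] mid 1.01 z 106.2
tray @+40 [-21.3 -21.   23.   23.4] mid 1.04 z 106.2
tray @+60 [-21.4 -20.9  23.3  23.7] mid 1.16 z 106.2
tray @+75 [-21.3 -20.9  23.2  23.8] mid 1.14 z 106.1
tray @+85 [-21.4 -21.   22.9  23.5] mid 0.94 z 105.0
front s [90.8 90.9]
tongue s 102.1
slide z @+20 105.8
slide z @+35 105.7
slide z @+50 105.8
slide z @+65 105.7
slide z @+80 105.6
deck z 99.37 tongue 101.9
```

Emit:
play_rows(
  increments=[
    [[0,0.0018,0],[0,0,0]],
    [[0,0,0.005],[0,0,0]],
    [[0,0,0.006],[0,0,0]],
    [[0,0,0.006],[0,0,0]],
    [[0,0,0.005],[0,0,0]],
    [[0,0,0],[0,0,0]],
    [[0,0,0],[0,0,0]],
  ],
)

```text
t: 32.92
eef_pos: [0.5424, 0.2022, 0.1021]
tool_rot: [0.705, -0.705, -0.049, 0.051]
contact_force: [0.8, 0.2, -0.9]
gripper_width: 0.502
```

```bash
python3 ins.py w22
```

```text
t 32.92 p [0.5424 0.2022 0.1021] F [ 0.8  0.2 -0.9] w 0.502
tool axes x,y,z in world (cols)
 [[ 9.90e-01 -2.70e-03 -1.41e-01]
 [ 1.41e-01 -1.00e-04  9.90e-01]
 [-2.70e-03 -1.00e+00  3.00e-04]]
q [-0.045  0.535 -0.548  1.868  0.363  0.841 -0.635]
TCP s,y 24.0 2.1 yaw 8.1
tray @+20 [-21.3 -20.7  23.   23.7] mid 1.14 z 104.4
tray @+40 [-21.  -20.5  23.3  23.7] mid 1.38 z 104.4
tray @+60 [-21.1 -20.7  23.6  23.9] mid 1.45 z 104.3
tray @+75 [-20.9 -20.5  23.4  23.9] mid 1.42 z 104.3
tray @+85 [-21.2 -20.8  23.2  23.6] mid 1.17 z 103.3
front s [122.3 124. ]
rails 122 -28.2 30.3 1.0808004599696357
rails 130 -24.8 26.5 0.8475264327406737
tongue s 95.9
slide z @+20 104.0
slide z @+35 104.0
slide z @+50 104.0
slide z @+65 103.9
slide z @+80 103.9
deck z 99.48 tongue 107.0
```

Emit:
play_rows(
  increments=[
    [[0.0003,0,0.007],[0,0,0]],
    [[0,0,0.008],[0,0,0]],
    [[0,0,0.008],[0,0,0]],
    [[0,0,0.008],[0,0,0]],
    [[0,0,0.006],[0,0,0]],
    [[0,0,0],[0,0,0]],
  ],
)

```text
t: 33.47
eef_pos: [0.5371, 0.2406, 0.1022]
tool_rot: [0.706, -0.705, -0.05, 0.051]
contact_force: [-0.6, 0.1, -1.1]
gripper_width: 0.505
```

Emit:
play_rows(
  increments=[
    [[0,0.0005,0.006],[0,0,0]],
    [[0,0.0005,0.006],[0,0,0]],
    [[0,0,0.006],[0,0,0]],
    [[0,0,0.005],[0,0,0]],
    [[0,0,0],[0,0,0]],
    [[0,0,0],[0,0,0]],
  ],
)

```text
t: 33.97
eef_pos: [0.5344, 0.2613, 0.101]
tool_rot: [-0.705, 0.705, 0.049, -0.051]
contact_force: [0.3, -0.4, -0.6]
gripper_width: 0.5
```

```bash
python3 ins.py w23; python3 ptr0.py w23
```

```text
t 33.97 p [0.5344 0.2613 0.101 ] F [ 0.3 -0.4 -0.6] w 0.5
tool axes x,y,z in world (cols)
 [[ 9.901e-01 -2.800e-03 -1.404e-01]
 [ 1.404e-01 -2.000e-04  9.901e-01]
 [-2.800e-03 -1.000e+00  2.000e-04]]
q [-0.146  0.559 -0.548  1.83   0.372  0.858 -0.734]
TCP s,y 83.6 1.8 yaw 8.07
tray @+20 [-21.6 -21.2  23.   23.5] mid 0.88 z 103.4
tray @+40 [-31.9 -31.   33.   33.6] mid 1.03 z 104.5
tray @+60 [-39.2 -36.3  34.9  38.4] mid -0.68 z 104.7
tray @+75 [-39.3 -34.6  37.4  39.2] mid 1.43 z 104.7
tray @+85 [-39.9 -36.1  36.4  39.4] mid 0.13 z 104.2
front s [183.  183.6]
rails 122 -19.9 21.9 1.016774508022543
rails 130 -19.9 22.0 1.0654814638850194
rails 140 -19.8 21.9 1.010235273323163
rails 150 -19.8 21.9 1.0691504904025955
rails 160 -19.7 21.9 1.0716027718206806
rails 170 -19.8 21.8 0.9957806143099486
tongue s 95.4
slide z @+20 103.0
slide z @+35 102.9
slide z @+50 102.9
slide z @+65 102.8
slide z @+80 102.7
deck z 101.19 tongue 98.2
ptr 49 9 [165.8 166.6] 166.2
ptr 50.5 9 [165.8 166.5] 166.16
ptr 52 6 [161.7 165.8] 163.77
ptr 53.5 10 [160.6 165.8] 163.23
idx 53 0 [0 0] 0.0
idx 55 0 [0 0] 0.0
idx 57 0 [0 0] 0.0
idx 58 0 [0 0] 0.0
idx 59 0 [0 0] 0.0
idx 60 0 [0 0] 0.0
tongue 100.1
```

Emit:
play_rows(
  increments=[
    [[0,0.0008,0.004],[0,0,0]],
    [[0,0,0.004],[0,0,0]],
    [[0,0,0.004],[0,0,0]],
    [[0,0,0.003],[0,0,0]],
    [[0,0,0],[0,0,0]],
  ],
)

```text
t: 34.43
eef_pos: [0.533, 0.2749, 0.1003]
tool_rot: [-0.705, 0.706, 0.048, -0.05]
contact_force: [1.2, -4.5, 1.9]
gripper_width: 0.498
```

Emit:
play_rows(
  increments=[
    [[0,0,0.003],[0,0,0]],
    [[0,0,0.003],[0,0,0]],
    [[0,0,0],[0,0,0]],
  ],
)

```text
t: 34.68
eef_pos: [0.5322, 0.2804, 0.1003]
tool_rot: [-0.705, 0.706, 0.048, -0.05]
contact_force: [-0.3, -5.2, 3.0]
gripper_width: 0.506
```

```bash
python3 ins.py w24 | head -6
```

```text
t 34.68 p [0.5322 0.2804 0.1003] F [-0.3 -5.2  3. ] w 0.506
tool axes x,y,z in world (cols)
 [[ 0.9903 -0.0022 -0.1387]
 [ 0.1387 -0.0027  0.9903]
 [-0.0026 -1.     -0.0023]]
q [-0.182  0.57  -0.546  1.814  0.377  0.867 -0.767]
```

Emit:
play_rows(
  increments=[
    [[0,0,0.002],[0,0,0]],
    [[0,0,0],[0,0,0]],
    [[0,0,0],[0,0,0]],
  ],
)

```text
t: 34.98
eef_pos: [0.5321, 0.2816, 0.1004]
tool_rot: [-0.704, 0.707, 0.048, -0.05]
contact_force: [1.2, -6.8, 4.7]
gripper_width: 0.504
```

Emit:
play_rows(
  increments=[
    [[0,0,0.002],[0,0,0]],
    [[0,0,0],[0,0,0]],
    [[0,0,0],[0,0,0]],
  ],
)

```text
t: 35.23
eef_pos: [0.5319, 0.2829, 0.1003]
tool_rot: [-0.704, 0.707, 0.048, -0.05]
contact_force: [-0.4, -8.6, 4.7]
gripper_width: 0.501
```

```bash
python3 ins.py w25 | sed -n 1,7p; python3 - <<'E'
from pi import *
c,s,y,z=grid("w25")
k=(abs(y-1)<8)&(z>108)&(z<135)&(s>150)&(c["range_z"]>.1)
for ss in range(160,215,4):
    q=k&(abs(s-ss)<1.5); print(ss,np.percentile(z[q],[2,50,98]).round(1) if q.any() else None, np.percentile(z[(abs(y-1)<15)&(abs(s-ss)<1.5)&(z<130)],50).round(1) if ((abs(y-1)<15)&(abs(s-ss)<1.5)).any() else None)
E
```

```text
t 35.23 p [0.5319 0.2829 0.1003] F [-0.4 -8.6  4.7] w 0.501
tool axes x,y,z in world (cols)
 [[ 0.9904 -0.0023 -0.138 ]
 [ 0.138  -0.0046  0.9904]
 [-0.0029 -1.     -0.0042]]
q [-0.187  0.571 -0.545  1.811  0.378  0.869 -0.773]
TCP s,y 105.4 1.3 yaw 7.93
160 None 101.2
164 [118.1 118.9 119.5] 102.5
168 [118.  119.4 120.7] 103.0
172 [118.  119.4 120.8] 103.1
176 [118.3 119.5 120.6] 103.0
180 [118.  119.4 120.8] 103.0
184 [118.1 119.4 120.8] 103.1
188 [118.  119.4 120.7] 102.9
192 [117.7 119.4 120.8] 101.8
196 [109.1 119.4 120.7] 109.1
200 [113.  118.9 120.8] 114.8
204 [113.9 119.6 122.4] 119.3
208 [113.7 122.  123.6] 121.5
212 [120.9 122.3 123.2] 106.5
```

```bash
python3 ptr0.py w25 | grep -v tongue; python3 - <<'E'
from pi import *
for n in("w6","w18","w25"):
    c,s,y,z=grid(n);off={"w6":0,"w18":0,"w25":0}[n]
    k=(abs(y-1)<8)&(z>112)&(z<135)&(c["range_z"]>.1)
    print(n,[(ss,np.median(z[k&(abs(s-ss)<1)]).round(1)) for ss in range(160,212,5) if (k&(abs(s-ss)<1)).any()],"hook tip s",np.percentile(s[k&(s>140)],0.5).round(1))
    # pointer edges with looser darkness
    for th in(120,150):
        k=(abs(y-51)<2)&(abs(z-99.5)<3)&(c["color"].max(2)<th)&(s>140)&(s<185);print(th,np.percentile(s[k],[2,98]).round(1) if k.any() else 0)
    for t0 in(57,59):
        k=(abs(y-t0)<1)&(z>67)&(z<75)&(s>140)&(s<185);print("idx",np.percentile(s[k],[2,98]).round(1) if k.any() else 0)
c,s,y,z=grid("w25")
for ss in range(150,176,2):
    k=(abs(s-ss)<.6)&(abs(y-52)<3); print(ss,np.median(z[k]).round(1) if k.any() else None,np.median(c["color"][k].max(1)) if k.any() else None)
cv2.imwrite("pics/w25v.png",cv2.resize(c["color"][0:260,130:470,::-1],None,fx=2.3,fy=2.3,interpolation=cv2.INTER_CUBIC)[:600,:800])
E
```

```text
ptr 49 90 [155.9 166.7] 161.31
ptr 50.5 79 [155.8 166.9] 161.33
ptr 52 84 [155.7 166.5] 161.08
ptr 53.5 64 [156.1 166.4] 161.26
idx 53 0 [0 0] 0.0
idx 55 7 [164.1 165. ] 164.53
idx 57 25 [164.2 167.5] 165.82
idx 58 22 [164.2 167.7] 165.97
idx 59 16 [164.7 167. ] 165.88
idx 60 18 [163.4 166.9] 165.15
w6 [(165, np.float64(119.2)), (170, np.float64(119.2)), (175, np.float64(119.2)), (180, np.float64(119.1)), (185, np.float64(119.3)), (190, np.float64(119.5)), (195, np.float64(119.2)), (200, np.float64(118.8))] hook tip s 165.3
120 [155.1 166.6]
150 [155.1 166.6]
idx [154.1 167.9]
idx [154.  167.9]
w18 [(165, np.float64(119.1)), (170, np.float64(119.3)), (175, np.float64(119.0)), (180, np.float64(119.2)), (185, np.float64(119.0)), (190, np.float64(119.3)), (195, np.float64(119.3)), (200, np.float64(115.2))] hook tip s 165.5
120 [155.3 166.9]
150 [155.3 166.9]
idx [154.  167.5]
idx [154.  167.5]
w25 [(165, np.float64(119.2)), (170, np.float64(119.3)), (175, np.float64(119.4)), (180, np.float64(119.4)), (185, np.float64(119.4)), (190, np.float64(119.4)), (195, np.float64(119.4)), (200, np.float64(118.8)), (205, np.float64(119.7)), (210, np.float64(122.4))] hook tip s 165.6
120 [155.1 166.8]
150 [155.  166.8]
idx [164.7 167.7]
idx [164.2 167.9]
150 None None
152 None None
154 None None
156 99.4 59.0
158 99.3 60.0
160 99.6 58.0
162 99.5 59.0
164 99.5 64.0
166 99.3 83.5
168 None None
170 None None
172 None None
174 None None
```

```bash
python3 - <<'E'
from pi import *
for n in("w22","w23","w24","w25"):
    c,s,y,z=grid(n)
    k=(abs(y-1)<8)&(z>111)&(z<140)&(c["range_z"]>.08)
    print(n,[(ss,np.median(z[k&(abs(s-ss)<1)]).round(1)) for ss in range(150,216,5) if (k&(abs(s-ss)<1)).any()])
    kk=(abs(y-12)<4)&(z>107)&(z<111.5)&(s>150); print("  front wall top s",np.percentile(s[kk],[5,95]).round(1) if kk.any() else None)
E
```

```text
w22 []
  front wall top s None
w23 [(165, np.float64(119.1)), (170, np.float64(119.4)), (175, np.float64(119.4)), (180, np.float64(119.4)), (185, np.float64(119.4)), (190, np.float64(119.3))]
  front wall top s [171.9 188.8]
w24 [(165, np.float64(118.8)), (170, np.float64(119.4)), (175, np.float64(119.3)), (180, np.float64(119.4)), (185, np.float64(119.3)), (190, np.float64(119.4)), (195, np.float64(119.3)), (200, np.float64(118.9)), (205, np.float64(119.6))]
  front wall top s [191. 198.]
w25 [(165, np.float64(119.2)), (170, np.float64(119.3)), (175, np.float64(119.4)), (180, np.float64(119.4)), (185, np.float64(119.4)), (190, np.float64(119.4)), (195, np.float64(119.4)), (200, np.float64(118.8)), (205, np.float64(119.7)), (210, np.float64(122.4))]
  front wall top s [193.5 210.6]
```

View pics/w25v.png

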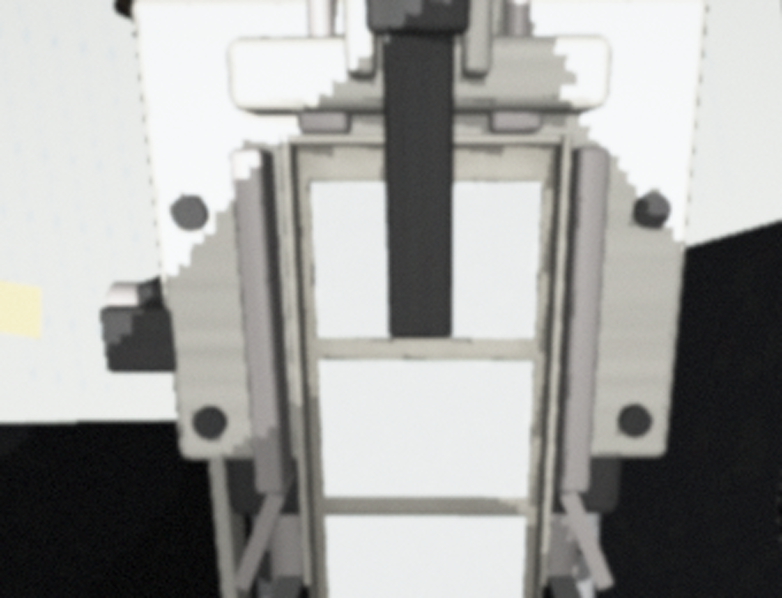

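```bash
python3 - <<'E'
from pi import *
for n in("w18","w23","w24","w25"):
    c,s,y,z=grid(n); print(n)
    for y0 in(-16,-10,12,18):
        r=[]
        for ss in np.arange(182,208,1.0):
            k=(abs(s-ss)<.5)&(abs(y-1-y0)<1.5)&(c["range_z"]>.1); r.append(int(np.median(z[k]).round()) if k.any() else -1)
        print(y0,r)
E
```

```text
w18
-16 [109, 108, 108, 109, 109, 108, 106, 106, 107, 106, 107, 107, 106, 106, 106, 106, 108, 114, 114, 112, -1, -1, -1, -1, -1, -1]
-10 [108, 108, 108, 108, 109, 108, -1, -1, -1, -1, -1, -1, -1, -1, -1, -1, 111, 114, 114, -1, -1, -1, -1, -1, -1, -1]
12 [108, 108, 108, 108, 109, 107, 99, 100, 100, 100, 100, 99, 102, 105, 100, 100, 109, 114, 114, -1, -1, -1, -1, -1, -1, -1]
18 [108, 107, 108, 107, 108, 107, 100, 100, 100, 100, 101, 100, 100, 100, 100, 99, 106, 114, 114, -1, -1, -1, -1, -1, -1, -1]
w23
-16 [108, 109, 109, 108, 108, 108, 107, 107, 107, 107, 106, 100, -1, -1, -1, -1, -1, -1, -1, -1, -1, -1, -1, -1, -1, -1]
-10 [100, 100, 100, 100, 100, 100, 100, 99, 99, 100, 99, 99, -1, -1, -1, -1, -1, -1, -1, -1, -1, -1, -1, -1, -1, -1]
12 [108, 108, 108, 108, 108, 100, 100, 100, 100, 99, 99, 99, -1, -1, -1, -1, -1, -1, -1, -1, -1, -1, -1, -1, -1, -1]
18 [108, 108, 109, 108, 108, 108, 100, 100, 100, 100, 100, 99, -1, -1, -1, -1, -1, -1, -1, -1, -1, -1, -1, -1, -1, -1]
w24
-16 [102, 102, 102, 103, 101, 101, 101, 101, 101, 107, 109, 108, 108, 109, 108, 108, 109, 114, 115, 115, 114, 114, 1
[... 262 characters left out ...]
114, 115, 114, 115, 114]
18 [102, 102, 102, 102, 101, 101, 101, 101, 102, 105, 109, 108, 108, 108, 108, 108, 111, 114, 114, 114, 114, 115, 115, 114, 114, 114]
w25
-16 [103, 103, 102, 102, 102, 103, 102, 101, 101, 102, 101, 101, 109, 109, 109, 108, 109, 114, 114, 115, 114, 115, 115, 114, 114, 114]
-10 [102, 103, 102, 102, 103, 102, 102, 101, 101, 101, 101, 101, 109, 109, 100, 100, 108, 114, 115, 114, 115, 115, 115, 118, 118, 120]
12 [102, 102, 103, 103, 102, 102, 102, 101, 101, 101, 101, 102, 109, 109, 107, 108, 109, 114, 114, 114, 114, 115, 114, 114, 115, 114]
18 [102, 102, 102, 102, 102, 102, 101, 101, 101, 101, 101, 101, 109, 109, 108, 109, 111, 114, 114, 115, 114, 115, 115, 114, 114, 114]
```

```bash
python3 - <<'E'
from pi import *
for n in("w6","w18","w23"):
    c,s,y,z=grid(n); print(n)
    for y0 in(-18,-16,-14,12,14,16,18):
        k=(abs(y-1-y0)<.8)&(abs(z-108)<2.5)&(s>170)&(s<196); print(y0,np.percentile(s[k],[3,97]).round(1) if k.any() else None, k.sum())
    k=(abs(y-1)<5)&(z>112)&(z<125)&(s>150);print("arm tip",np.percentile(s[k],1).round(1)); 
    k=(abs(y-1-27)<3)&(z>110)&(z<115);print("rail s range",np.percentile(s[k],[1,99]).round(1))
E
```

```text
w6
-18 [181.5 186.8] 27
-16 [181.2 194.5] 65
-14 [181.6 195.4] 106
12 [181.2 186.4] 29
14 [181.6 195.3] 75
16 [181.3 195.5] 109
18 [181.1 193.7] 49
arm tip 165.5
rail s range [126.  203.3]
w18
-18 [181.7 186.9] 24
-16 [181.5 195.2] 75
-14 [181.8 195.2] 113
12 [181.5 187. ] 28
14 [181.3 195.5] 82
16 [181.5 195.6] 118
18 [181.1 195.1] 63
arm tip 165.5
rail s range [125.8 199.7]
w23
-18 [171.9 186.5] 95
-16 [172.2 191.5] 159
-14 [172.1 191.8] 183
12 [172.  186.5] 116
14 [172.1 191.6] 175
16 [172.1 191.6] 184
18 [171.9 186.7] 110
arm tip 165.4
rail s range [ 95.2 190.7]
```

Emit:
play_rows(
  increments=[
    [[0,0,-0.003],[0,0,0]],
    [[0,0,-0.002],[0,0,0]],
    [[0,0,0],[0,0,0]],
  ],
)

```text
t: 35.53
eef_pos: [0.5323, 0.2797, 0.1003]
tool_rot: [-0.705, 0.706, 0.048, -0.05]
contact_force: [1.5, -6.2, 2.4]
gripper_width: 0.504
```

Emit:
play_rows(
  increments=[
    [[0,0,0],[0,0,0]],
    [[0,0,0],[0,0,0]],
    [[0,0,0],[0,0,0]],
    [[0,0,0],[0,0,0]],
  ],
  gripper=0.062,
)

```text
t: 35.87
eef_pos: [0.5312, 0.2818, 0.1002]
tool_rot: [0.706, -0.705, -0.049, 0.051]
contact_force: [-0.0, 0.4, 0.6]
gripper_width: 0.73
```

```bash
cat > chk.py <<'E'
from pi import *
import sys
n=sys.argv[1];say();grab("wrist",n)
c,s,y,z=grid(n)
for y0 in(-20,-10,10,20):
    k=(abs(y-1-y0)<1.5)&(abs(z-109.3)<1.2)&(s>186)&(s<197.5);print("front wall",y0,np.percentile(s[k],[3,97]).round(1) if k.any() else None)
    print([ (ss,int(np.median(z[(abs(s-ss)<.5)&(abs(y-1-y0)<1.5)]).round())) for ss in range(186,200) if ((abs(s-ss)<.5)&(abs(y-1-y0)<1.5)).any()])
k=(abs(y-1)<5)&(z>112)&(z<135)&(s>150)&(c["range_z"]>.1);print("arm z",[(ss,np.median(z[k&(abs(s-ss)<1)]).round(1)) for ss in range(165,212,5) if (k&(abs(s-ss)<1)).any()])
k=(abs(y-51)<2)&(abs(z-99.5)<3)&(c["color"].max(2)<130)&(s>140)&(s<185);e=np.percentile(s[k],[2,98]) if k.any() else [0,0];print("ptr",np.round(e,1),np.mean(e).round(2))
k=(abs(y-58.5)<1.5)&(z>67)&(z<75)&(s>140)&(s<185);e=np.percentile(s[k],[2,98]) if k.any() else [0,0];print("idx",np.round(e,1),np.mean(e).round(2))
E
python3 chk.py w26
```

```text
t 35.87 p [0.5312 0.2818 0.1002] F [-0.   0.4  0.6] w 0.73
tool axes x,y,z in world (cols)
 [[ 9.900e-01 -3.100e-03 -1.408e-01]
 [ 1.408e-01  8.000e-04  9.900e-01]
 [-3.000e-03 -1.000e+00  1.200e-03]]
q [-0.18   0.57  -0.548  1.815  0.375  0.864 -0.765]
front wall -20 [188.9 189.9]
[(186, 101), (187, 101), (188, 101), (189, 109), (190, 109), (191, 100), (192, 99), (193, 100), (194, 100), (195, 100), (196, 99), (197, 99), (198, 109), (199, 114)]
front wall -10 [188.8 195.2]
[(186, 101), (187, 101), (188, 101), (189, 109), (190, 108), (191, 100), (192, 100), (193, 100), (194, 100), (195, 100), (196, 100), (197, 99), (198, 109), (199, 114)]
front wall 10 [188.4 193.7]
[(186, 101), (187, 101), (188, 102), (189, 109), (190, 109), (191, 100), (192, 100), (193, 100), (194, 100), (195, 100), (196, 99), (197, 99), (198, 112), (199, 114)]
front wall 20 [186.3 193.9]
[(186, 104), (187, 103), (188, 108), (189, 109), (190, 108), (191, 100), (192, 100), (193, 100), (194, 100), (195, 100), (196, 100), (197, 99), (198, 112), (199, 114)]
arm z [(165, np.float64(119.3)), (170, np.float64(119.4)), (175, np.float64(119.4)), (180, np.float64(119.5)), (185, np.float64(119.4)), (190, np.float64(119.4)), (195, np.float64(119.4)), (200, np.float64(119.4)), (205, np.float64(119.4)), (210, np.float64(122.3))]
ptr [154.9 166.5] 160.66
idx [163.8 167.8] 165.83
```

Emit:
play_rows(
  increments=[
    [[0,0,0],[0,0,0]],
    [[0,-0.012,0],[0,0,0]],
    [[0,-0.025,0],[0,0,0]],
    [[0,-0.03,0],[0,0,0]],
    [[-0.02,-0.005,-0.008],[0,0,0]],
    [[-0.03,0,-0.008],[0,0,0]],
    [[-0.03,0,-0.006],[0,0,0]],
    [[0,0,0],[0,0,0]],
    [[0,0,0],[0,0,0]],
    [[0,0,0],[0,0,0]],
    [[0,0,0],[0,0,0]],
  ],
)

```text
t: 36.83
eef_pos: [0.457, 0.2483, 0.1731]
tool_rot: [0.706, -0.705, -0.049, 0.05]
contact_force: [0.0, 0.3, -0.7]
gripper_width: 0.724
```

```bash
python3 chk.py w27 | grep -v '^\[('; python3 ptr0.py w27
python3 - <<'E'
from pi import *
c,s,y,z=grid("w27")
for ss in (100,115,130,160): 
    k=(abs(s-ss)<2)&(abs(y-1)<15)&(z<112)&(c["color"].min(2)>200); print("slide z",ss,np.median(z[k]).round(1) if k.any() else None)
k=(abs(y-1)<15)&(abs(z-109)<2)&(s>80)&(s<100);print("tray rear s",np.percentile(s[k],[1,99]).round(1) if k.any() else None)
a=dict(np.load("c_top.npz"))["color"].astype(int);t=grab("top","t27")["color"].astype(int)
d=(abs(a-t).max(2)>50).astype(np.uint8);n,l,st,_=cv2.connectedComponentsWithStats(d);print([x.tolist() for x in st[1:] if x[4]>12])
E
```

```text
t 36.83 p [0.457  0.2483 0.1731] F [ 0.   0.3 -0.7] w 0.724
tool axes x,y,z in world (cols)
 [[ 9.903e-01 -1.500e-03 -1.392e-01]
 [ 1.392e-01  8.000e-04  9.903e-01]
 [-1.400e-03 -1.000e+00  1.000e-03]]
q [-0.1    0.359 -0.626  1.948  0.26   0.916 -0.716]
front wall -20 [187.3 190. ]
front wall -10 [188.9 195.3]
front wall 10 [188.5 190. ]
front wall 20 [186.5 194.7]
arm z [(165, np.float64(119.1)), (170, np.float64(119.3)), (175, np.float64(119.4)), (180, np.float64(119.4)), (185, np.float64(119.5)), (190, np.float64(119.7)), (195, np.float64(119.5)), (200, np.float64(119.5))]
ptr [155.  166.2] 160.6
idx [154.3 167.6] 160.95
ptr 49 41 [155.5 166.2] 160.83
ptr 50.5 41 [155.  166.2] 160.6
ptr 52 42 [155.  166.2] 160.6
ptr 53.5 42 [155.  166.2] 160.6
idx 53 4 [167.  167.6] 167.31
idx 55 4 [167.  167.6] 167.31
idx 57 15 [154.5 167.6] 161.05
idx 58 46 [154.3 167.6] 160.94
idx 59 42 [154.8 167.6] 161.23
idx 60 37 [154.3 167.2] 160.71
tongue 98.2
slide z 100 102.5
slide z 115 102.4
slide z 130 102.5
slide z 160 102.5
tray rear s [90.3 92.2]
[[206, 179, 137, 117, 3241], [204, 199, 11, 8, 54], [267, 198, 4, 6, 18], [415, 213, 30, 15, 368], [470, 275, 139, 119, 2824], [285, 293, 183, 107, 6892], [600, 303, 23, 20, 45], [287, 312, 5, 8, 13], [310, 376, 3, 10, 16]]
```

```bash
python3 -c "
from station import *
print(hand_in())"
```

```text
the job is handed in; nothing more can be done
None
```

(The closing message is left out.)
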